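# Lock the tilt-out bin with its pull-and-turn plunger

### The arm

A 7-joint arm with a two-finger parallel gripper is mounted at the origin on the work surface. World frame = base frame: x ahead of the robot, y to its left, z up, the work surface at z = 0. Lengths are in m, angles in rad, forces in N, time in s.
With the tool pointing down it reaches from about 0.4 to 0.85 m from the base axis. Payload 4.5 kg.
Tool frame: the origin (TCP) lies on the centre line of the jaws, within the pads' length; the fingertips stand 14 mm ahead of it and the grasp point (between the pads) lies 5 mm behind it (r.tcp_to_tips is the z of the fingertips in the tool frame, in m); z points along the fingers, y is the direction in which the jaws open and shut (so a half turn about z gives the same grasp; the last joint's range is limited). The gripper opens to 88 mm and grips with 3 to 60 N. Pads are 18 mm wide; open, the fingers measure 123 mm over their backs; the gripper's body (75 mm by 187 mm) begins 45 mm behind the grasp point.
Start: joints at [-1.265, 0.689, -0.195, 1.565, 0.157, 0.902, -0.215], TCP at [0.168, 0.602, 0.23] pointing down, gripper open.
Joint ranges: [-3.01, 3.01], [-0.46, 2.08], [-1.47, 1.51], [0.13, 2.56], [-1, 4.14], [0.04, 2.09], [-2.66, 2.66]. Speed limits (rad/s): [2.57, 2.57, 3.14, 3.14, 3.14, 3.14, 3.14].

### API

Orientations are given as a unit quaternion [x, y, z, w].
In Python, from plant import r, viewer gives the robot as it stands.
- The arm moves only by the shell command python3 -m inch 'ROWS' [FORCE]. ROWS is JSON, a list of rows, each a list of 3 entries, a list of its own where there are three numbers: the closure, from 0 (fully open) to 1 (shut), then the shift along the tool's x, y, z in cm, then the turn about the tool's z in degrees. In form: [[fingers, [x, y, z], yaw], ...]. A call has 1 to 20 rows; each row is the pose to reach, as a shift and turn from the pose commanded when the call began, along the tool's axes at that moment; what a row does not reach only later rows make up. A row lasts 1/10 s, in which the tool goes at most 50 mm and 8.59 degrees, less where a joint would pass 70% of its speed; a pose out of reach is approached as far as the arm can. A call with a gripper value outside its range is refused whole. The fingers move at their own pace and stop on an object; FORCE is the grip in N (left out, the last holds). Time passes only in rows, so rows that repeat a pose let the fingers close. It gives the time, the measured TCP pose, the force and the opening at its end, in the units of the state.
- r.get_state(): the state, without advancing time (a new reading comes with each control period).
- viewer.snapshot(name): name is "side" or "top" or "wrist"; returns the picture (400x640x3 uint8, red, green, blue); there is no depth.
- viewer.camera_params(name): a dict with "intrinsics" (3x3 intrinsics, pixels), "world_to_cam" (4x4, takes a point from world to camera coordinates). Camera axes: x right, y up, looking along -z (the intrinsics and any distortion apply to the point x, -y, -z); pixel columns grow to the right and rows downward; lengths in m; the calibration is good to about 2 mm. A picture is of the moment at which its call begins: read the wrist's pose just before it. camera_params takes no time and is no camera call; for the wrist camera it gives the pose at the moment of the call.
- r.finish_job(): hands the job in, once; it reports no verdict.
Trained networks look in the newest picture that a camera, given by its name, has taken for a name from the list of things; names that differ only in an ending like _2 or _b are one class to them, and where a whole thing is asked for, a point or a joint stands for the part that bears it (a point fixed in the world has none). Each returns a list of dicts, best first, with "p" (0 to 1); they miss things now and then, are a little off and sometimes report something else, mostly with a low value. They report only what shows in the picture. A call takes as long as a camera call.
- viewer.outline_of(camera, name): "pixels" (400x640 bool, what is visible of it) and "bbox" ([left, top, width, height] in pixels, round what is visible of it).
The state is a dict: "clock": time; "q": joint angles; "qd": joint speeds; "joint_torque": joint torques, N m; "tool_pos": TCP position; "eef_rot": TCP orientation; "contact_force": force on the tool from outside, world axes, zero at the start; "moment": the same for the moment, N m; "opening": opening from 0.0 (shut) to 1.0 (fully open).
Only numpy, scipy, OpenCV 4.12 (cv2) and the standard library are available. Lean on these libraries where they do the work, as an engineer would, in place of code of your own. Each camera call takes 0.05 s, during which the arm holds its last target.

### The job

The grey tilt-out bin stands ajar with its bolt held up: lock it. Without forcing it, pull the black T-bar knob on top of the housing straight up against its spring, turn it clockwise (seen from above) out of the rest notch into the lock notch and let it snap down onto the bin's rim. Then press the bin home gently by its handle until the bolt snaps fully down and holds it shut, and let go, leaving the cup, bowl, phone stand and hairbrush where they are.

Things in the scene. Friction and masses are not known exactly. Their poses are not given: they have to be found in the camera images.
- unit: Grey plastic housing of the tilt-out bin, 180 deep (x) x 260 wide (y) x 190 mm high, stuck to the marble, immovable. Origin: centre of its underside, z up; its -x is the front, facing the robot within 0.3 rad. The bin closes the front. The plunger stands on the top panel, its upright axis at own x = -60 mm, y = 0, in a steel collar 36 mm across whose top is 206.5 mm above the marble.
- knob_grip (a point): Middle of the plunger's black T-bar grip, on the turning axis. The bar is 48 mm long (own y, white line along its top), 16 mm thick (own x: pinch it across this) and 24 mm high, so 12 mm above and below this point. The point is 221 mm above the marble with the bolt fully down, 230.5 mm in the rest notch.
- plunger (a joint): Lift of bolt and knob, m: 0 fully down in the bin, 0.0095 in the rest notch (start). The knob's cross-pin clears the collar at 0.0125; top stop at 0.0155. A spring pulls it down: 6 N at 0, 11 N in the rest notch, 14 N at the stop. Over 40 N against a notch or the stop is too much. In the lock notch with the bin ajar the bolt lies on the bin's rim at 0.006 to 0.009.
- knob (a joint): Turn of the knob in the housing, rad, counter-clockwise positive from above: 0 in the lock notch (bar parallel to the housing's front), 1.05 in the rest notch (start). End stops at -0.2 and 1.25. Each notch has about 0.08 rad of play either way; on the land between them the knob stays up.
- bin (a joint): Tilt of the bin, rad: 0 home, positive leaning out to the robot (start 0.07 to 0.095); hard stop at -0.004. Hinge 18 mm above the marble, 75 mm in front of the unit's origin. Spring buffers push the last 9 mm back open unless the bolt is in its hole, which it enters only within 1 mm of home. Pressing the handle takes 8 to 12 N at first, 12 to 17 N at home; over 30 N is too much.
- bin_handle (a point): Middle of the aluminium bar handle on the bin's front, the bar running along the housing's y, 120 mm long, about 10 mm thick, 35 mm out from the front face and 160 mm above the marble when shut.
- coin_cup: Stainless cup, 64 mm across, 65 mm high, standing on the rear of the housing's top. Origin: centre of its underside. Leave it alone.
- glass_bowl: Cobalt glass bowl, 136 mm across, 60 mm high, on the marble beside the housing. Origin: centre of its underside. Leave it alone.
- phone_stand: Aluminium phone stand, 85 x 75 mm, 120 mm high, on the marble beside the housing. Origin: centre of its underside. Leave it alone.
- hairbrush: Wooden hairbrush lying bristles down, 195 mm long (own x, head at +x), 52 mm wide, 30 mm high, on the marble to one side in front of the housing. Origin: on the marble under its middle. Leave it alone.

How it is judged:
On the way, in this order (a step that is already met when the one before it is completed fails the run):
1. the knob is turned into the lock notch and has dropped below the collar's top (value of joint knob between -0.15 and 0.15 rad and value of joint plunger below 0.0105 m), for 0.2 s.
2. the bin is pressed home and the bolt has snapped down into it (value of joint plunger below 0.0015 m and value of joint bin below 0.015 rad), for 0.2 s.
At the end, for the whole second after the job is handed in: The bolt is fully down (lift under 1.5 mm) with the knob in the lock notch (within 0.15 rad), the bin is held shut (tilt under 0.015 rad), the cup is at rest and the bystanders are where they were (all of step 2 and value of joint knob between -0.15 and 0.15 rad and linear speed of coin_cup below 0.02 m/s); the robot touches nothing.
It fails at once if the bin is pressed or pulled with more than 30 N (contact force between any of the fingers, the arm and bin above 30 N).
It fails at once if the knob is forced against its notches or its top stop with more than 40 N (contact force between knob and unit above 40 N).
It fails at once if the coin cup, glass bowl, phone stand or hairbrush is moved more than 15 mm (distance of any of coin_cup, glass_bowl, phone_stand, hairbrush from where it was at the start of the episode above 0.015 m).
It also fails if it takes over 64 s, if anything falls off the work surface, if the arm or the gripper's body presses on something with over 40 N, if the wrist force passes 120 N, or if a joint passes its speed limit or range.

## Working session

There is one attempt and no reset: what is moved stays moved. The work goes in short steps, Python scripts to look and compute and a shell command to move; the robot and the scene stay as the last step left them, time stands still between calls to the robot, and variables do not carry over. Pictures are saved under pics/ and viewed, and the job is handed in when it is done.

```bash
ls; mkdir -p pics
python3 - <<'E'
from plant import r, viewer
import cv2, numpy as np
s=r.get_state(); print({k:np.round(v,4).tolist() for k,v in s.items()}); print(r.tcp_to_tips)
for n in ["side","top","wrist"]:
    im=viewer.snapshot(n); cv2.imwrite(f"pics/a_{n}.png",im[:,:,::-1])
    p=viewer.camera_params(n); print(n,np.round(p["intrinsics"],1).tolist(),np.round(p["world_to_cam"],4).tolist(), [k for k in p])
E
```

```text
pics
{'clock': 0.0, 'q': [-1.2652, 0.69, -0.1945, 1.5663, 0.1573, 0.9025, -0.2151], 'qd': [-0.0004, 0.0016, 0.0022, 0.0001, 0.0007, -0.003, 0.0014], 'joint_torque': [-0.0009, -52.7559, -1.2671, -15.3432, -0.0526, 0.0067, 0.0002], 'tool_pos': [0.1676, 0.6014, 0.2289], 'eef_rot': [0.1354, 0.9908, -0.0009, -0.0001], 'contact_force': [-0.4436, 0.6416, 0.8904], 'moment': [-0.0222, -0.0021, -0.0017], 'opening': 1.0006}
0.014
side [[377.1, 0.0, 316.0], [0.0, 377.1, 204.0], [0.0, 0.0, 1.0]] [[0.1596, 0.9872, -0.0003, -0.1549], [-0.9356, 0.1513, 0.3191, 0.4878], [0.3151, -0.0506, 0.9477, -1.2346], [0.0, 0.0, 0.0, 1.0]] ['intrinsics', 'world_to_cam']
top [[505.9, 0.0, 320.8], [0.0, 505.9, 194.3], [0.0, 0.0, 1.0]] [[-0.0171, -0.9996, -0.0204, 0.0662], [0.9941, -0.0192, 0.1068, -0.5549], [-0.1072, -0.0184, 0.9941, -1.2523], [0.0, 0.0, 0.0, 1.0]] ['intrinsics', 'world_to_cam']
wrist [[312.7, 0.0, 320.6], [0.0, 312.7, 200.4], [0.0, 0.0, 1.0]] [[0.2689, 0.9632, -0.0016, -0.6247], [-0.9124, 0.2543, -0.3206, 0.0453], [-0.3084, 0.0877, 0.9472, -0.3912], [0.0, 0.0, 0.0, 1.0]] ['intrinsics', 'world_to_cam']
```

View pics/a_side.png

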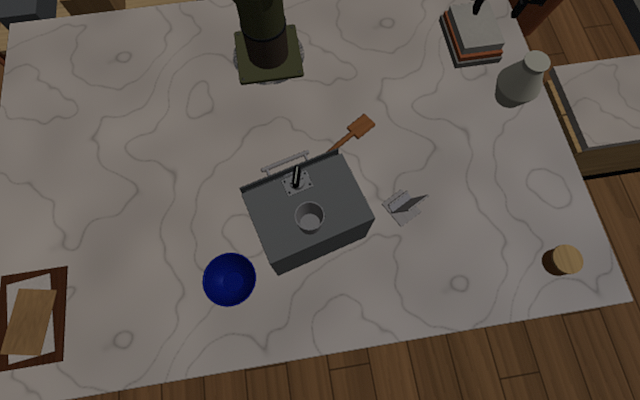

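View pics/a_top.png

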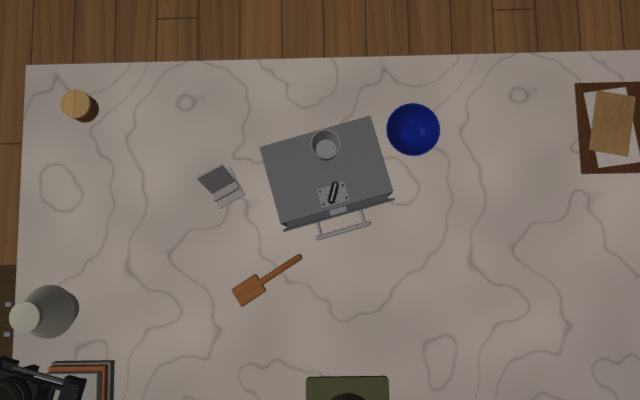

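View pics/a_wrist.png

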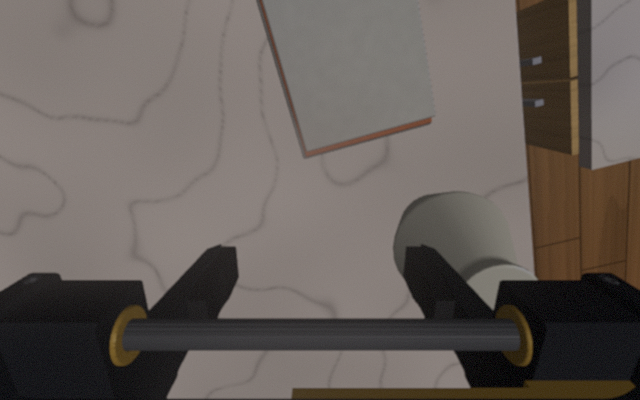

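```bash
cat > h.py <<'E'
import numpy as np, cv2
from plant import r, viewer
def ray(n,uv,p=None):
    p=p or viewer.camera_params(n); K=np.array(p["intrinsics"]);T=np.array(p["world_to_cam"])
    d=np.linalg.inv(K)@np.array([uv[0],uv[1],1.]); d=np.array([d[0],-d[1],-d[2]])
    R=T[:3,:3]; return -R.T@T[:3,3], R.T@d
def onz(n,uv,z,p=None):
    c,d=ray(n,uv,p); return c+d*(z-c[2])/d[2]
def proj(n,X,p=None):
    p=p or viewer.camera_params(n); K=np.array(p["intrinsics"]);T=np.array(p["world_to_cam"])
    X=np.atleast_2d(X); c=X@T[:3,:3].T+T[:3,3]; q=np.c_[c[:,0],-c[:,1],-c[:,2]]@K.T; return q[:,:2]/q[:,2:]
E
python3 - <<'E'
from h import *
for n in ["top","side"]:
    im=viewer.snapshot(n)
    for o in ["unit","knob_grip","bin_handle","coin_cup","hairbrush","phone_stand","glass_bowl"]:
        L=viewer.outline_of(n,o)
        if L:
            m=L[0]["pixels"]; ys,xs=np.nonzero(m); print(n,o,round(L[0]["p"],2),L[0]["bbox"],xs.mean().round(1),ys.mean().round(1),len(xs))
            if o in("knob_grip","bin_handle","unit"):
                print(cv2.minAreaRect(np.c_[xs,ys].astype(np.float32)))
    if n=="top": c=im[100:250,250:410]
    else: c=im[140:285,230:390]
    cv2.imwrite(f"pics/b_{n}.png",cv2.resize(c[:,:,::-1],None,fx=4,fy=4,interpolation=cv2.INTER_CUBIC))
E
```

```text
top unit 0.96 [257.0, 113.1, 137.3, 128.9] 326.8 177.4 9815
((328.32269287109375, 181.5096435546875), (106.15715026855469, 117.21197509765625), 74.35775756835938)
top bin_handle 0.81 [283.8, 193.8, 106.5, 41.8] 338.3 217.0 1291
((338.92523193359375, 220.6964874267578), (27.270343780517578, 106.31830596923828), 73.9600601196289)
top coin_cup 0.9 [308.3, 128.3, 30.3, 30.8] 325.2 144.6 683
top hairbrush 0.85 [232.1, 255.2, 70.6, 48.7] 259.3 282.3 962
top phone_stand 0.73 [196.9, 163.8, 48.1, 43.7] 221.1 185.1 1208
top glass_bowl 0.85 [385.7, 103.9, 56.0, 53.2] 412.4 129.4 2231
side unit 0.7 [239.3, 147.1, 130.6, 122.8] 306.4 208.6 9785
((306.57623291015625, 205.1798095703125), (104.61156463623047, 114.62638092041016), 67.01127624511719)
side knob_grip 0.64 [291.4, 165.8, 7.2, 22.7] 295.4 176.1 164
((295.4999694824219, 176.0), (7.778174877166748, 22.485998153686523), 8.130102157592773)
side bin_handle 0.95 [241.0, 147.9, 98.3, 47.0] 286.3 167.7 929
((286.92840576171875, 165.45989990234375), (16.82929229736328, 105.84171295166016), 67.12633514404297)
side coin_cup 0.77 [293.5, 204.1, 31.1, 27.6] 308.7 216.7 699
side hairbrush 0.67 [328.0, 112.7, 45.5, 36.9] 355.0 129.5 542
side phone_stand 0.8 [384.1, 190.2, 43.6, 32.2] 402.6 205.8 796
side glass_bowl 0.58 [203.3, 250.8, 48.7, 55.5] 228.1 278.6 2247
```

```bash
ls pics
```

```text
a_side.png
a_top.png
a_wrist.png
b_side.png
b_top.png
```

View pics/b_top.png

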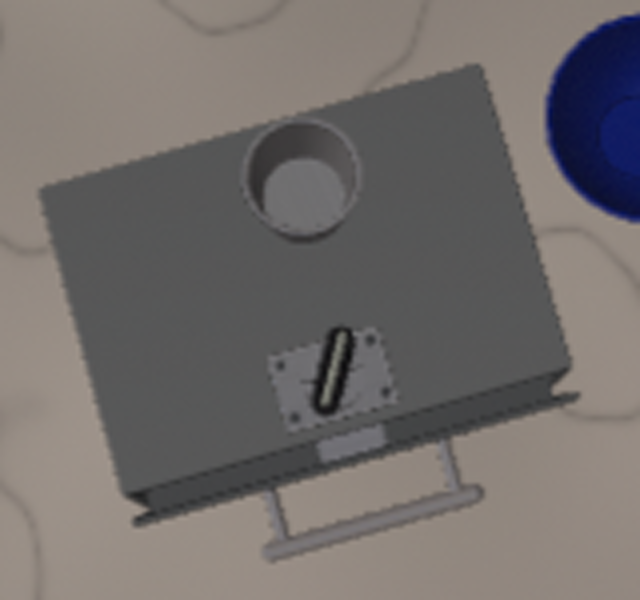

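View pics/b_side.png

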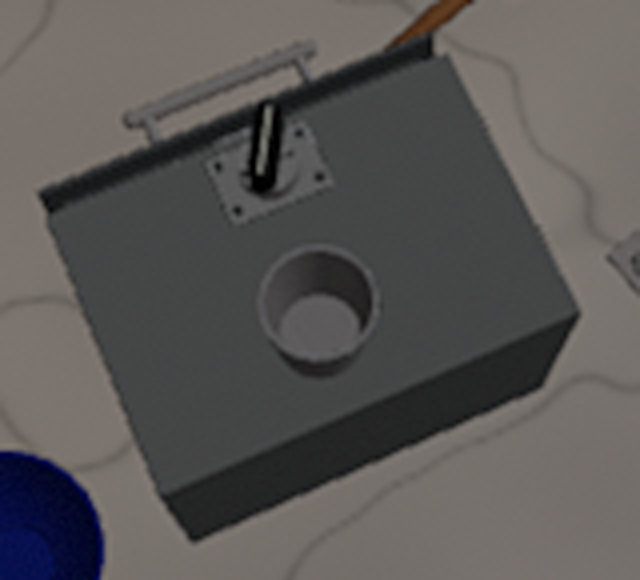

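Run:
```python
from h import *
from scipy.optimize import least_squares
tc=np.array([(40,188),(482,65),(572,368),(128,492)])/4+[250,100]-0.4
sc=np.array([(50,210),(445,55),(580,315),(165,493)])/4+[230,140]-.4
kt=np.array([(342,330),(325,408),(334,370)])/4+[250,100]-.4
ks=np.array([(268,105),(262,178),(265,143)])/4+[230,140]-.4
# top: far-left(x+,y+), far-right(x+,y-), near-right(x-,y-), near-left
P=np.array([[.09,.13,.19],[.09,-.13,.19],[-.09,-.13,.19],[-.09,.13,.19]])
S=P[[2,3,0,1]]  # side: image left-top=front,y-; check
pt,ps=viewer.camera_params("top"),viewer.camera_params("side")
def W(v,X): c,s=np.cos(v[2]),np.sin(v[2]); return X@np.array([[c,s,0],[-s,c,0],[0,0,1]])+[v[0],v[1],0]
for name,f in {"top":lambda v:(proj("top",W(v,P),pt)-tc).ravel(),"side":lambda v:(proj("side",W(v,S),ps)-sc).ravel()}.items():
    s=least_squares(f,[.7,0,.2]); print(name,s.x.round(4),s.fun.round(2)); print(" knob",W(s.x,np.array([[-.06,0,.2305]])).round(4))
f=lambda v:np.r_[(proj("top",W(v,P),pt)-tc).ravel(),(proj("side",W(v,S),ps)-sc).ravel()]
s=least_squares(f,[.7,0,.2]); v=s.x;print("both",v.round(4),W(v,np.array([[-.06,0,.2305]])).round(4))
for q,n in ((kt,"top"),(ks,"side")):
    a=[onz(n,u,.2425) for u in q]; d=a[0]-a[1]; print(n,"knob",a[2].round(4),(a[0]/2+a[1]/2).round(4),"len",np.hypot(*d[:2]),"ang from y ccw",np.arctan2(-d[0],d[1]),"minus unit yaw",np.arctan2(-d[0],d[1])-v[2])
# handle ends in top
hz=.155
for u in [(270,551),(478,493)]: print("handle",onz("top",np.array(u)/4+[250,100]-.4,hz).round(4))
for u in [(130,120),(310,48)]: print("handle s",onz("side",np.array(u)/4+[230,140]-.4,hz).round(4))
print("cup rim", onz("top",np.array([303,180])/4+[250,100],.255))
```

```text
top [0.5958 0.0407 0.2577] [-0.24 -0.19  0.51 -0.73  0.94 -0.08 -1.2   0.93]
 knob [[0.5378 0.0254 0.2305]]
side [0.5958 0.0413 0.2531] [-0.98  0.74  1.49 -1.06  1.09 -0.65 -1.48  0.61]
 knob [[0.5377 0.0262 0.2305]]
both [0.5958 0.041  0.2555] [[0.5378 0.0258 0.2305]]
top knob [0.5374 0.0261 0.2425] [0.538  0.0263 0.2425] len 0.0424448213110852 ang from y ccw -1.803714350598451 minus unit yaw -2.059254393402014
side knob [0.5403 0.0245 0.2425] [0.5392 0.0247 0.2425] len 0.04389897063383198 ang from y ccw 1.351756046662173 minus unit yaw 1.0962160038586097
handle [0.4447 0.0638 0.155 ]
handle [ 0.4754 -0.0547  0.155 ]
handle s [ 0.4743 -0.0551  0.155 ]
handle s [0.4433 0.0626 0.155 ]
cup rim [0.63630529 0.03967416 0.255     ]
```

```bash
cat >> h.py <<'E'
from scipy.spatial.transform import Rotation as Ro
def delta(target):
    s=r.get_state(); R=Ro.from_quat(s["eef_rot"]).as_matrix()
    return (R.T@(np.array(target)-s["tool_pos"])*100).round(2), np.degrees(np.arctan2(R[1,1],R[0,1])).round(2), R[:,2].round(4)
def st():
    s=r.get_state(); print("t",round(s["clock"],2),"pos",np.round(s["tool_pos"],4),"F",np.round(s["contact_force"],1),"M",np.round(s["moment"],2),"op",round(s["opening"],3))
E
python3 -c "
from h import *
print(delta([.538,.0257,.30])); st()"
```

```text
(array([-51.13, -45.59,  -7.03]), np.float64(74.43), array([ 1.e-04,  1.e-04, -1.e+00]))
t 0.95 pos [0.1678 0.6021 0.2298] F [-0.4  0.4 -0.6] M [ 0.02  0.02 -0.02] op 1.002
```

```bash
python3 -m inch '[[0.45,[0,0,-3],0],[0.45,[-3,-2.7,-7],0],[0.45,[-6,-5.3,-7],0],[0.45,[-9.5,-8.5,-7],0],[0.45,[-13,-11.6,-7],0],[0.45,[-16.5,-14.7,-7],0],[0.45,[-20,-17.8,-7],0],[0.45,[-23.5,-21,-7],0],[0.45,[-27,-24.1,-7],0],[0.45,[-30.5,-27.2,-7],0],[0.45,[-34,-30.3,-7],0],[0.45,[-37.5,-33.4,-7],0],[0.45,[-41,-36.6,-7],0],[0.45,[-44.5,-39.7,-7],0],[0.45,[-47.5,-42.4,-7],0],[0.45,[-49.5,-44.1,-7],0],[0.45,[-50.7,-45.2,-7],0],[0.45,[-51.1,-45.6,-7],0],[0.45,[-51.1,-45.6,-7],0]]' 35
python3 - <<'E'
from h import *
st(); p=viewer.camera_params("wrist"); im=viewer.snapshot("wrist"); cv2.imwrite("pics/c_wrist.png",im[:,:,::-1])
im=viewer.snapshot("top"); cv2.imwrite("pics/c_top.png",im[:,:,::-1])
s=r.get_state(); print(delta([.538,.0257,.30]), s["q"].round(2))
for z in (.2425,): print(proj("wrist",[.538,.0257,z],p))
E
```

```text
clock: 2.85
tool_pos: [0.5374, 0.0261, 0.2996]
eef_rot: [0.135, 0.991, 0.0, -0.0]
contact_force: [-0.1, -0.6, 0.8]
opening: 0.552
t 2.85 pos [0.5374 0.0261 0.2996] F [-0.1 -0.6  0.8] M [ 0.04 -0.02 -0.  ] op 0.552
(array([-0.15, -0.15, -0.03]), np.float64(74.58), array([-6.0e-04,  1.1e-03, -1.0e+00])) [-0.02  0.49 -0.18  1.74  0.1   0.93  1.06]
[[319.5346726  214.96323098]]
```

View pics/c_wrist.png

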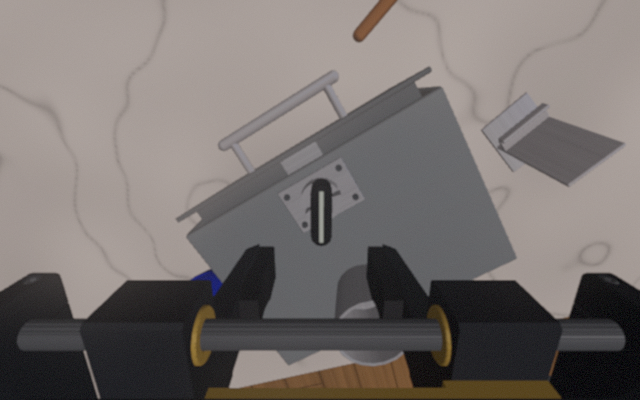

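```bash
python3 -m inch '[[0.45,[0,0,2],0],[0.45,[0,0,4],0],[0.45,[0,0,5.5],0],[0.45,[0,0,6.5],0],[0.45,[0,0,7],0],[0.45,[0,0,7.2],0],[0.45,[0,0,7.2],0]]' 35
python3 - <<'E'
from h import *
st(); im=viewer.snapshot("wrist"); cv2.imwrite("pics/d_wrist.png",im[:,:,::-1])
st();im=viewer.snapshot("side"); cv2.imwrite("pics/d_side.png",cv2.resize(im[120:240,210:370,::-1],None,fx=4,fy=4))
st()
E
```

```text
clock: 3.65
tool_pos: [0.5378, 0.026, 0.228]
eef_rot: [0.135, 0.991, 0.0, 0.0]
contact_force: [-0.2, 0.2, 1.2]
opening: 0.551
t 3.65 pos [0.5378 0.026  0.228 ] F [-0.2  0.2  1.2] M [-0.   -0.02 -0.06] op 0.551
t 3.7 pos [0.5379 0.0259 0.2282] F [-0.7 -0.8 -0.2] M [-0.01 -0.04 -0.01] op 0.548
t 3.75 pos [0.538  0.0258 0.2283] F [0.1 0.4 0.6] M [ 0.02 -0.01  0.02] op 0.552
```

View pics/d_wrist.png

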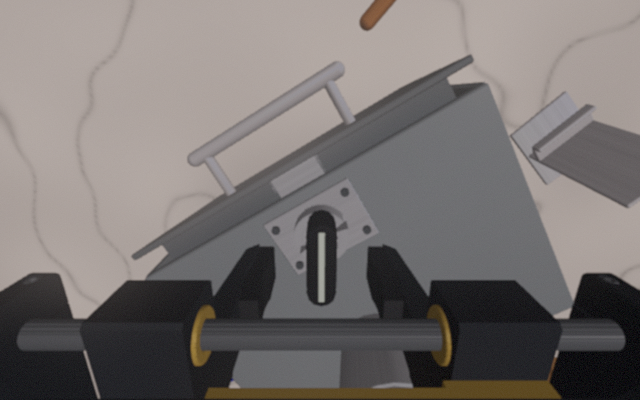

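View pics/d_side.png

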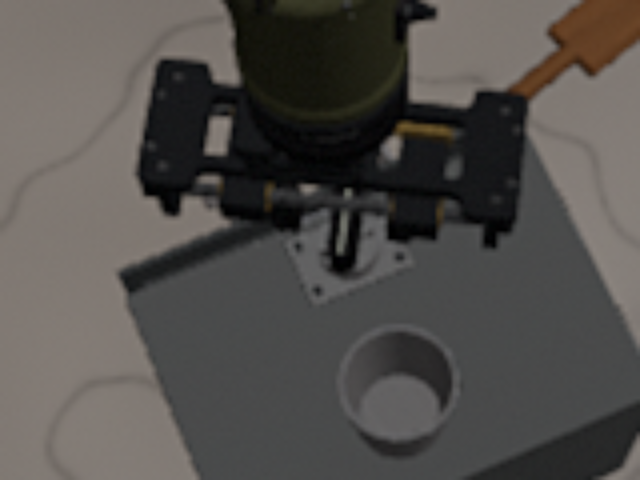

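The knob, at column 321, is centred between the fingers (274 and 368) and parallel to the pads. Close on it.

```bash
python3 -m inch '[[0.7,[0,0,0],0],[0.78,[0,0,0],0],[0.85,[0,0,0],0],[0.9,[0,0,0],0],[0.9,[0,0,0],0],[0.9,[0,0,0],0]]' 35
python3 -c "
from h import *
st();st()"
```

```text
clock: 4.35
tool_pos: [0.5378, 0.0261, 0.2278]
eef_rot: [0.135, 0.991, 0.0, 0.0]
contact_force: [0.3, 0.5, 0.9]
opening: 0.175
t 4.35 pos [0.5378 0.0261 0.2278] F [0.3 0.5 0.9] M [ 0.28 -0.04 -0.01] op 0.175
t 4.35 pos [0.5378 0.0261 0.2278] F [0.3 0.5 0.9] M [ 0.28 -0.04 -0.01] op 0.175
```

Gripped well. Lift in small steps.

```bash
python3 -m inch '[[0.9,[0,0,-0.1],0],[0.9,[0,0,-0.2],0],[0.9,[0,0,-0.3],0],[0.9,[0,0,-0.4],0],[0.9,[0,0,-0.45],0],[0.9,[0,0,-0.45],0],[0.9,[0,0,-0.45],0]]' 40
python3 -c "
from h import *
st()
im=viewer.snapshot('wrist'); cv2.imwrite('pics/e_wrist.png',im[:,:,::-1]);st()"
```

```text
clock: 5.05
tool_pos: [0.5376, 0.026, 0.2321]
eef_rot: [0.135, 0.991, 0.0, -0.0]
contact_force: [4.6, 3.3, -13.2]
opening: 0.173
t 5.05 pos [0.5376 0.026  0.2321] F [  4.6   3.3 -13.2] M [ 0.69 -0.81 -0.04] op 0.173
t 5.1 pos [0.5376 0.026  0.2321] F [  3.4   3.3 -12.7] M [ 0.72 -0.85 -0.01] op 0.172
```

View pics/e_wrist.png

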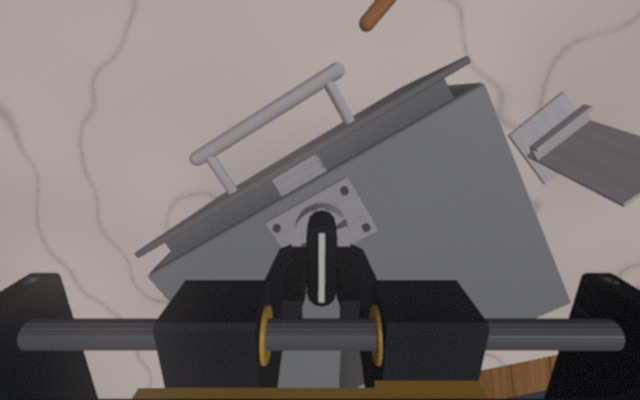

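```bash
python3 -m inch '[[0.9,[0,0,0],3],[0.9,[0,0,0],6],[0.9,[0,0,0],10],[0.9,[0,0,0],14],[0.9,[0,0,0],18],[0.9,[0,0,0],20],[0.9,[0,0,0],20]]' 40
python3 -c "
from h import *
st();print(delta([.538,.026,.23]))
im=viewer.snapshot('wrist'); cv2.imwrite('pics/f_wrist.png',im[:,:,::-1]);st()"
```

```text
clock: 5.8
tool_pos: [0.5377, 0.0262, 0.2322]
eef_rot: [0.306, 0.952, 0.0, 0.0]
contact_force: [4.3, 3.4, -12.6]
opening: 0.168
t 5.8 pos [0.5377 0.0262 0.2322] F [  4.3   3.4 -12.6] M [ 0.68 -0.86  0.02] op 0.168
(array([-0.03,  0.  ,  0.22]), np.float64(54.41), array([ 3.e-04,  5.e-04, -1.e+00]))
t 5.85 pos [0.5377 0.0262 0.2322] F [  3.2   3.1 -12.1] M [ 0.71 -0.77 -0.03] op 0.172
```

View pics/f_wrist.png

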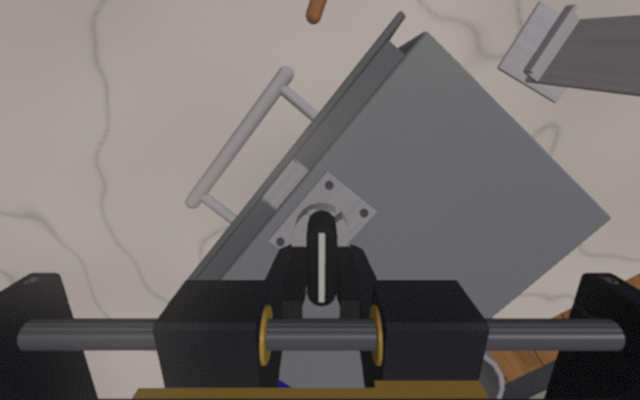

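The knob turns with the grip (still at 321, no slip). Continue 40° more.

```bash
python3 -m inch '[[0.9,[0,0,0],4],[0.9,[0,0,0],8],[0.9,[0,0,0],12],[0.9,[0,0,0],16],[0.9,[0,0,0],20],[0.9,[0,0,0],24],[0.9,[0,0,0],28],[0.9,[0,0,0],32],[0.9,[0,0,0],36],[0.9,[0,0,0],39],[0.9,[0,0,0],40],[0.9,[0,0,0],40]]' 40
python3 -c "
from h import *
st();print(delta([.538,.026,.23]))
im=viewer.snapshot('wrist'); cv2.imwrite('pics/g_wrist.png',im[:,:,::-1]);st()"
```

```text
clock: 7.05
tool_pos: [0.538, 0.0265, 0.2323]
eef_rot: [0.613, 0.79, 0.001, 0.0]
contact_force: [4.3, 3.3, -12.0]
opening: 0.169
t 7.05 pos [0.538  0.0265 0.2323] F [  4.3   3.3 -12. ] M [ 0.57 -0.92 -0.02] op 0.169
(array([-0.05, -0.02,  0.23]), np.float64(14.46), array([ 9.e-04,  1.e-03, -1.e+00]))
t 7.1 pos [0.5381 0.0265 0.2323] F [  4.7   2.6 -13.7] M [ 0.62 -0.93 -0.09] op 0.177
```

View pics/g_wrist.png

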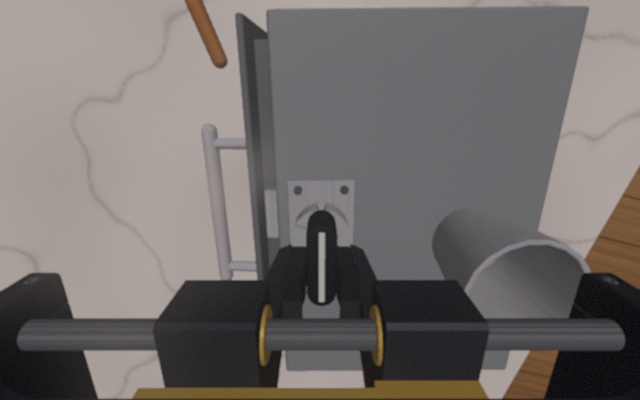

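Knob bar parallel to the collar plate. Lower gently into the notch.

```bash
python3 -m inch '[[0.9,[0,0,0.1],0],[0.9,[0,0,0.2],0],[0.9,[0,0,0.3],0],[0.9,[0,0,0.4],0],[0.9,[0,0,0.4],0]]' 40
python3 -c "
from h import *
st()"
```

```text
clock: 7.6
tool_pos: [0.5381, 0.0265, 0.2285]
eef_rot: [0.612, 0.791, 0.001, -0.0]
contact_force: [3.9, 2.3, -10.6]
opening: 0.174
t 7.6 pos [0.5381 0.0265 0.2285] F [  3.9   2.3 -10.6] M [ 0.61 -0.85 -0.  ] op 0.174
```

```bash
python3 -m inch '[[0.9,[0,0,0.05],0],[0.9,[0,0,0.1],0],[0.9,[0,0,0.15],0],[0.9,[0,0,0.15],0]]' 40
python3 -c "
from h import *
st()"
```

```text
clock: 8.0
tool_pos: [0.5381, 0.0265, 0.2271]
eef_rot: [0.612, 0.791, 0.001, 0.0]
contact_force: [3.8, 3.0, -10.4]
opening: 0.167
t 8.0 pos [0.5381 0.0265 0.2271] F [  3.8   3.  -10.4] M [ 0.63 -0.75  0.08] op 0.167
```

```bash
python3 -m inch '[[0.9,[0,0,0.05],0],[0.9,[0,0,0.1],0],[0.9,[0,0,0.1],0]]' 40
python3 -c "
from h import *
st()"
```

```text
clock: 8.3
tool_pos: [0.5381, 0.0264, 0.2264]
eef_rot: [0.612, 0.79, 0.001, 0.0]
contact_force: [3.6, 4.6, -5.1]
opening: 0.172
t 8.3 pos [0.5381 0.0264 0.2264] F [ 3.6  4.6 -5.1] M [ 0.85 -0.57  0.04] op 0.172
```

Force fell to 5 N: the bolt has met the rim. Release and rise.

```bash
python3 -m inch '[[0.75,[0,0,0],0],[0.65,[0,0,0],0],[0.6,[0,0,0],0],[0.6,[0,0,0],0],[0.6,[0,0,0],0]]' 40
python3 -c "
from h import *
st()"
python3 -m inch '[[0.6,[0,0,-1],0],[0.6,[0,0,-3],0],[0.6,[0,0,-5],0],[0.6,[0,0,-7],0],[0.6,[0,0,-8],0],[0.6,[0,0,-8],0]]'
python3 - <<'E'
from h import *
st()
for n in ["top","side","wrist"]:
    im=viewer.snapshot(n); cv2.imwrite(f"pics/i_{n}.png",im[:,:,::-1])
E
```

```text
clock: 8.8
tool_pos: [0.5375, 0.0253, 0.2258]
eef_rot: [0.613, 0.79, -0.0, 0.0]
contact_force: [0.3, 0.3, 0.1]
opening: 0.403
t 8.8 pos [0.5375 0.0253 0.2258] F [0.3 0.3 0.1] M [-0.06  0.03  0.06] op 0.403
clock: 9.4
tool_pos: [0.5385, 0.0256, 0.3073]
eef_rot: [0.613, 0.79, 0.001, 0.001]
contact_force: [-0.1, -0.1, -0.6]
opening: 0.399
t 9.4 pos [0.5385 0.0256 0.3073] F [-0.1 -0.1 -0.6] M [-0.07  0.01 -0.02] op 0.399
```

View pics/i_wrist.png

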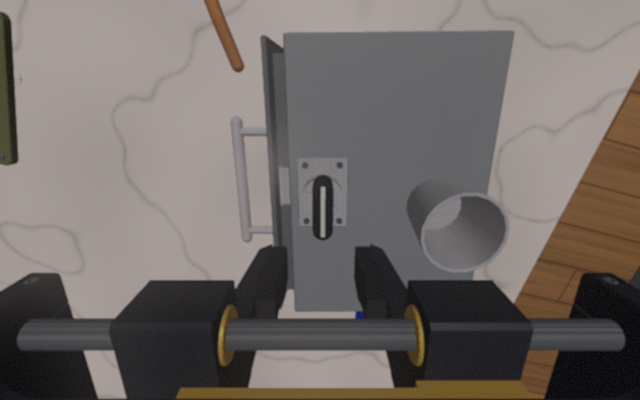

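View pics/i_side.png

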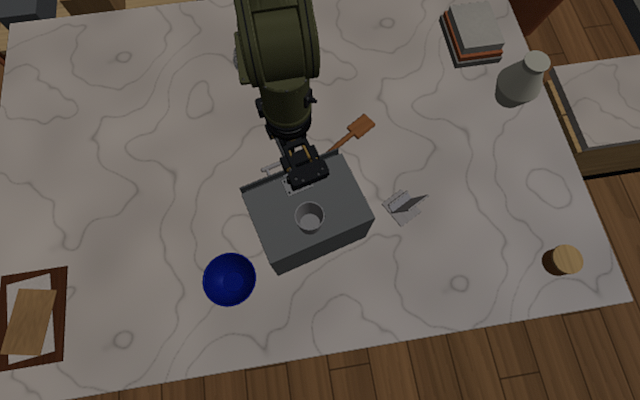

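```bash
python3 -c "
from h import *
print(delta([.4219,-.0055,.307]), r.get_state()['q'].round(2)); print(onz('top',(301,257),.02))"
```

```text
(array([ -0.15, -11.92,  -0.19]), np.float64(14.44), array([-1.7e-03, -1.0e-04, -1.0e+00])) [-0.24  0.49  0.17  1.74 -0.1   0.93  0.22]
[0.39899188 0.10898316 0.02      ]
```

```bash
python3 -m inch '[[0.8,[0,-0.5,0],-5],[1,[0,-1.5,0],-13],[1,[0,-3,0],-21],[1,[0,-4.5,0],-29],[1,[0,-6,0],-37],[1,[0,-7.5,0],-45],[1,[0,-9,0],-53],[1,[0,-10.3,0],-61],[1,[0,-11.3,0],-69],[1,[0,-11.9,0],-77],[1,[0,-11.9,0],-85],[1,[0,-11.9,0],-90],[1,[0,-11.9,0],-90]]' 20
python3 - <<'E'
from h import *
st(); print(delta([.4219,-.0055,.154]), r.get_state()['q'].round(2))
for n in ["top","side","wrist"]:
    im=viewer.snapshot(n); cv2.imwrite(f"pics/j_{n}.png",im[:,:,::-1])
E
```

```text
clock: 10.85
tool_pos: [0.4217, -0.0042, 0.3049]
eef_rot: [-0.126, 0.992, 0.0, -0.001]
contact_force: [-1.4, -0.7, 0.7]
opening: 0.006
t 10.85 pos [ 0.4217 -0.0042  0.3049] F [-1.4 -0.7  0.7] M [ 0.02  0.05 -0.03] op 0.006
(array([-1.000e-02, -1.500e-01,  1.509e+01]), np.float64(104.43), array([-2.e-03,  3.e-04, -1.e+00])) [ 0.09  0.32 -0.26  2.03  0.11  0.81  1.59]
```

View pics/j_side.png

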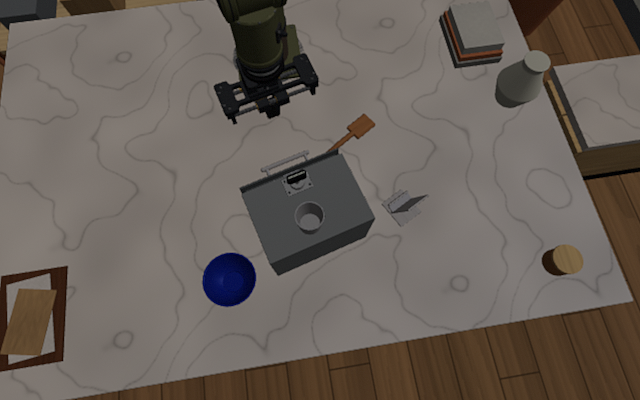

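View pics/j_top.png

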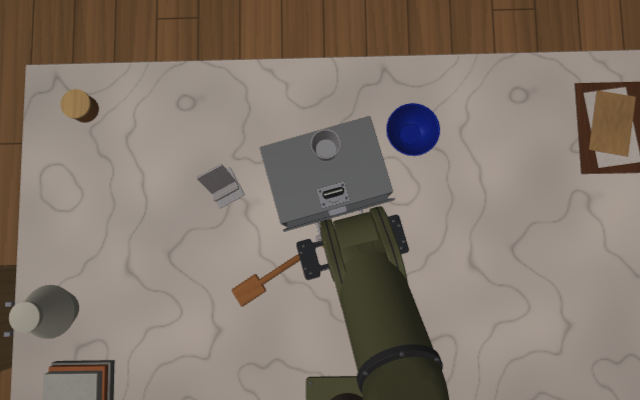

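View pics/j_wrist.png

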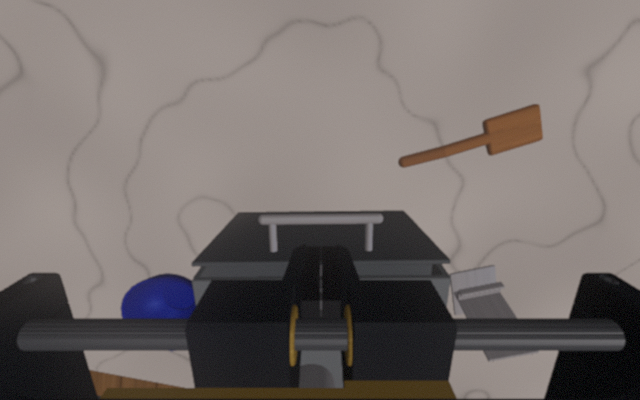

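```bash
python3 -m inch '[[1,[0,-0.1,1],0],[1,[0,-0.1,3],0],[1,[0,-0.1,5],0],[1,[0,-0.1,7],0],[1,[0,-0.1,9],0],[1,[0,-0.1,11],0],[1,[0,-0.1,13],0],[1,[0,-0.1,14.4],0],[1,[0,-0.1,15.1],0],[1,[0,-0.1,15.1],0]]' 20
python3 - <<'E'
from h import *
st(); print(delta([.4219,-.0055,.154]), r.get_state()['q'].round(2))
for n in ["side","wrist"]:
    im=viewer.snapshot(n); cv2.imwrite(f"pics/k_{n}.png",im[:,:,::-1] if n!="side" else cv2.resize(im[80:230,220:380,::-1],None,fx=4,fy=4))
E
```

```text
clock: 12.0
tool_pos: [0.4219, -0.0049, 0.1538]
eef_rot: [-0.126, 0.992, 0.0, -0.001]
contact_force: [-0.2, -0.4, 0.3]
opening: 0.008
t 12.0 pos [ 0.4219 -0.0049  0.1538] F [-0.2 -0.4  0.3] M [ 0.02 -0.03 -0.04] op 0.008
(array([ 0.02, -0.06, -0.02]), np.float64(104.43), array([-2.2e-03, -2.0e-04, -1.0e+00])) [ 0.    0.59 -0.15  2.23  0.25  0.34  1.46]
```

View pics/k_side.png

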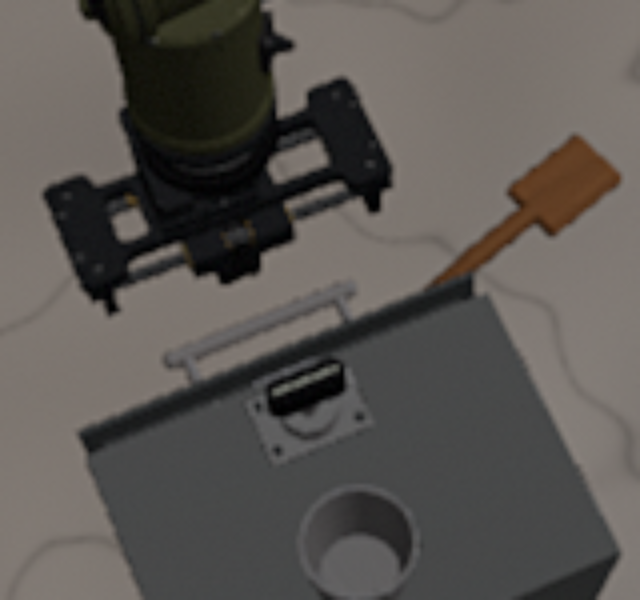

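View pics/k_wrist.png

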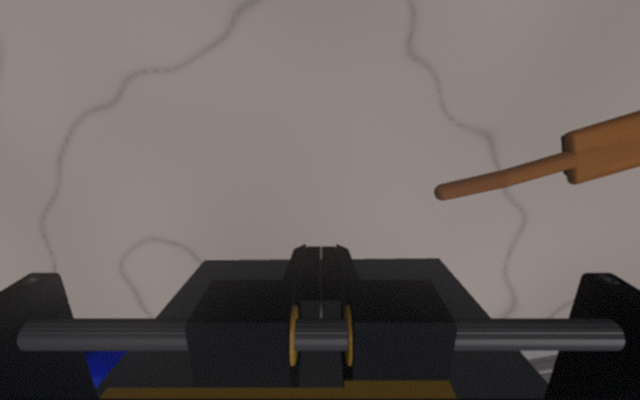

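The fingers stand in front of the handle and aligned with it. Approach along -tool x.

```bash
python3 -m inch '[[1,[-0.4,0,0],0],[1,[-0.8,0,0],0],[1,[-1.2,0,0],0],[1,[-1.6,0,0],0],[1,[-1.8,0,0],0],[1,[-1.8,0,0],0]]' 20
python3 -c "from h import *; st()"
```

```text
clock: 12.7
tool_pos: [0.4405, -0.0003, 0.1547]
eef_rot: [-0.126, 0.992, 0.0, 0.0]
contact_force: [-0.7, 1.2, -0.2]
opening: 0.003
t 12.7 pos [ 4.405e-01 -3.000e-04  1.547e-01] F [-0.7  1.2 -0.2] M [ 0.04  0.02 -0.01] op 0.003
```

```bash
python3 -m inch '[[1,[-0.1,0,0],0],[1,[-0.2,0,0],0],[1,[-0.3,0,0],0],[1,[-0.4,0,0],0],[1,[-0.4,0,0],0]]' 20
python3 -c "from h import *; st()"
```

```text
clock: 13.2
tool_pos: [0.4441, 0.0006, 0.1547]
eef_rot: [-0.126, 0.992, 0.0, 0.0]
contact_force: [-0.8, 0.1, 0.8]
opening: 0.004
t 13.2 pos [0.4441 0.0006 0.1547] F [-0.8  0.1  0.8] M [0.02 0.01 0.03] op 0.004
```

```bash
python3 -m inch '[[1,[-0.1,0,0],0],[1,[-0.2,0,0],0],[1,[-0.3,0,0],0],[1,[-0.4,0,0],0],[1,[-0.4,0,0],0]]' 20
python3 -c "from h import *; st()"
```

```text
clock: 13.7
tool_pos: [0.448, 0.0016, 0.1547]
eef_rot: [-0.126, 0.992, 0.0, 0.0]
contact_force: [0.3, 0.5, -0.3]
opening: 0.005
t 13.7 pos [0.448  0.0016 0.1547] F [ 0.3  0.5 -0.3] M [0.05 0.01 0.03] op 0.005
```

```bash
python3 -m inch '[[1,[-0.1,0,0],0],[1,[-0.2,0,0],0],[1,[-0.3,0,0],0],[1,[-0.3,0,0],0]]' 20
python3 -c "from h import *; st()"
```

```text
clock: 14.1
tool_pos: [0.4509, 0.0023, 0.1547]
eef_rot: [-0.126, 0.992, 0.0, 0.0]
contact_force: [0.6, 0.7, -0.5]
opening: 0.002
t 14.1 pos [0.4509 0.0023 0.1547] F [ 0.6  0.7 -0.5] M [ 0.09 -0.03  0.01] op 0.002
```

Run:
```python
from h import *
im=viewer.snapshot("side"); cv2.imwrite("pics/l_side.png",cv2.resize(im[80:230,220:380,::-1],None,fx=4,fy=4,interpolation=cv2.INTER_CUBIC))
```

```text
(no output)
```

View pics/l_side.png

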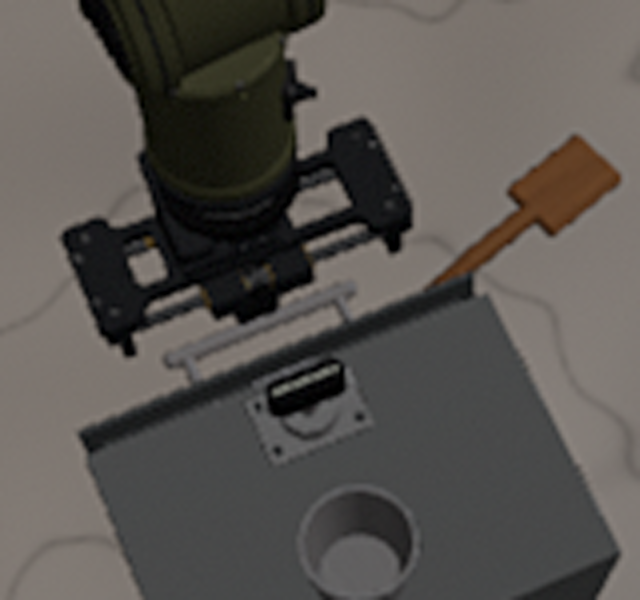

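The handle has not moved and the fingertips are just short of it. Go on by 1 mm steps.

```bash
python3 -m inch '[[1,[-0.1,0,0],0],[1,[-0.2,0,0],0],[1,[-0.2,0,0],0]]' 20
python3 -c "from h import *; st()"
```

```text
clock: 14.45
tool_pos: [0.4528, 0.0028, 0.1547]
eef_rot: [-0.126, 0.992, 0.0, 0.0]
contact_force: [-0.0, -0.2, -0.1]
opening: 0.007
t 14.45 pos [0.4528 0.0028 0.1547] F [-0.  -0.2 -0.1] M [ 0.04 -0.    0.  ] op 0.007
```

```bash
python3 -m inch '[[1,[-0.1,0,0],0],[1,[-0.2,0,0],0],[1,[-0.2,0,0],0]]' 20
python3 -c "from h import *; st()"
```

```text
clock: 14.75
tool_pos: [0.4548, 0.0033, 0.1547]
eef_rot: [-0.126, 0.992, 0.0, 0.0]
contact_force: [0.1, 0.1, 0.8]
opening: 0.004
t 14.75 pos [0.4548 0.0033 0.1547] F [0.1 0.1 0.8] M [ 0.09  0.01 -0.02] op 0.004
```

Run:
```python
from h import *
im=viewer.snapshot("side"); cv2.imwrite("pics/m_side.png",cv2.resize(im[130:200,240:330,::-1],None,fx=8,fy=8,interpolation=cv2.INTER_CUBIC))
im=viewer.snapshot("top"); cv2.imwrite("pics/m_top.png",cv2.resize(im[170:270,280:410,::-1],None,fx=6,fy=6,interpolation=cv2.INTER_CUBIC))
print(proj("side",[[.4548,.0033,.1407]]))
```

```text
[[284.82741743 161.55951673]]
```

View pics/m_side.png

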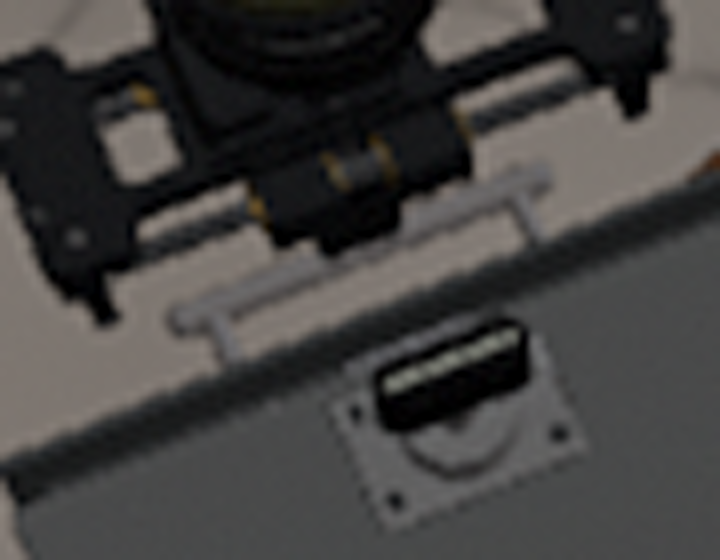

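View pics/m_top.png

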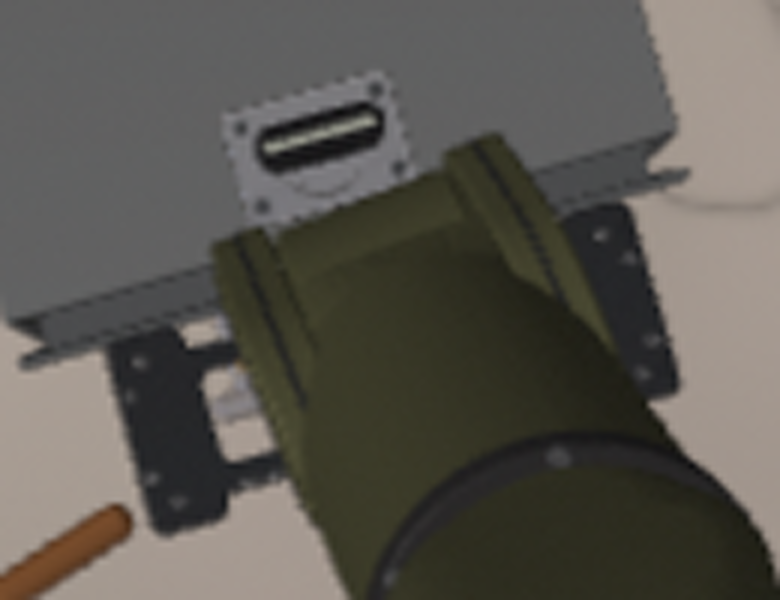

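Run:
```python
from h import *
im=viewer.snapshot("side"); cv2.imwrite("pics/n_side.png",im[:,:,::-1])
a=cv2.imread("pics/i_side.png",0).astype(np.float32); a0=cv2.imread("pics/a_side.png",0).astype(np.float32); b=cv2.imread("pics/n_side.png",0).astype(np.float32)
for nm,(x0,x1,y0,y1) in {"hl":(257,272,162,178),"hr":(300,312,147,160),"panelL":(240,258,180,195),"panelR":(325,342,148,162)}.items():
    for A in (a0,):
        t=A[y0:y1,x0:x1]; s=b[y0-5:y1+5,x0-5:x1+5]
        t=cv2.resize(t,None,fx=4,fy=4,interpolation=cv2.INTER_CUBIC); s=cv2.resize(s,None,fx=4,fy=4,interpolation=cv2.INTER_CUBIC)
        m=cv2.matchTemplate(s,t,cv2.TM_CCOEFF_NORMED); _,v,_,l=cv2.minMaxLoc(m); print(nm,round(v,3),(l[0]-20)/4,(l[1]-20)/4)
print(proj("side",[[.46,.0045,.157],[.455,.0045,.157],[.465,.0058,.157]]))
```

```text
hl 0.929 0.25 0.25
hr 0.989 0.0 0.0
panelL 0.999 0.0 0.0
panelR 0.999 0.0 0.0
[[285.06891495 160.58460732]
 [284.80134367 158.78552287]
 [285.85468159 162.31366174]]
```

Run:
```python
from h import *
p=viewer.camera_params("wrist"); im=viewer.snapshot("wrist"); b=np.clip(im[200:330,200:450,::-1].astype(float)*2.2,0,255).astype(np.uint8)
cv2.imwrite("pics/o_wrist.png",cv2.resize(b,None,fx=3,fy=3,interpolation=cv2.INTER_CUBIC))
s=r.get_state();R=Ro.from_quat(s["eef_rot"]).as_matrix();t=s["tool_pos"]
for d in ([0,0,.014],[.009,0,.014],[-.009,0,.014],[0,0,0]): print(d,proj("wrist",t+R@np.array(d),p),proj("side",t+R@np.array(d)))
u=np.array([-.2527,.9675,0]); 
for c in (-.06,.06): print(proj("wrist",np.array([.4612,.0045,.157])+c*u,p))
im=cv2.imread("pics/n_side.png"); cv2.imwrite("pics/o_side.png",np.clip(cv2.resize(im[140:180,255:320],None,fx=12,fy=12,interpolation=cv2.INTER_CUBIC).astype(float)*2.2,0,255))
```

```text
[0, 0, 0.014] [[321.01658028 240.01835549]] [[284.79340779 161.46131897]]
[0.009, 0, 0.014] [[321.01373323 226.10937255]] [[283.46375374 158.51007024]]
[-0.009, 0, 0.014] [[321.01934057 253.50344248]] [[286.1303871  164.42882655]]
[0, 0, 0] [[321.03376584 251.15695459]] [[284.35343186 159.08174666]]
[[211.88374395 264.4835946 ]]
[[428.68317692 263.73186827]][ WARN:0@0.527] global loadsave.cpp:1063 imwrite_ Unsupported depth image for selected encoder is fallbacked to CV_8U.
```

View pics/o_wrist.png

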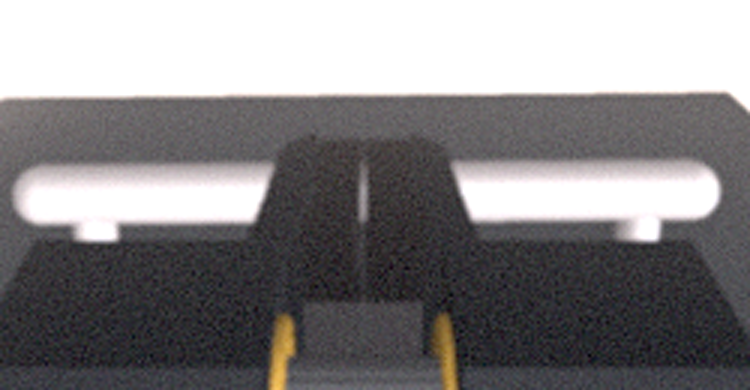

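View pics/o_side.png

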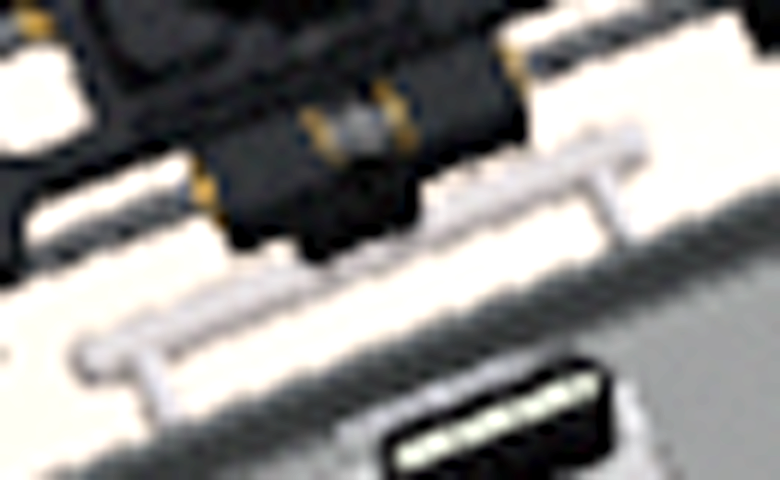

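Run:
```python
from h import *
from scipy.optimize import fsolve
p=viewer.camera_params("wrist")
s=r.get_state();R=Ro.from_quat(s["eef_rot"]).as_matrix();t=s["tool_pos"]
f=lambda a:(proj("wrist",t+R@np.array([a[0],.0242,a[1]]),p)-proj("wrist",t+R@np.array([a[0],-.0242,a[1]]),p))[0,0]
g=lambda a:[f(a)*np.sign(f(a))-94,proj("wrist",t+R@np.array([a[0],0,a[1]]),p)[0,1]-247]
print(fsolve(g,[0,0]))
T=np.array(p["world_to_cam"]); C=-T[:3,:3].T@T[:3,3]; print("cam in tool",R.T@(C-t), "axis",R.T@(-T[2,:3]))
```

```text
[ 0.00776913 -0.0101246 ]
cam in tool [ 8.20708744e-02 -1.00746670e-04 -1.54949595e-01] axis [-3.20349740e-01 -7.26146346e-04  9.47299064e-01]
```

Run:
```python
import cv2,numpy as np
b=cv2.imread("pics/d_wrist.png")[220:330,220:430].astype(float)*2.5
cv2.imwrite("pics/p_wrist.png",cv2.resize(np.clip(b,0,255).astype(np.uint8),None,fx=3.5,fy=3.5,interpolation=cv2.INTER_CUBIC))
```

```text
(no output)
```

View pics/p_wrist.png

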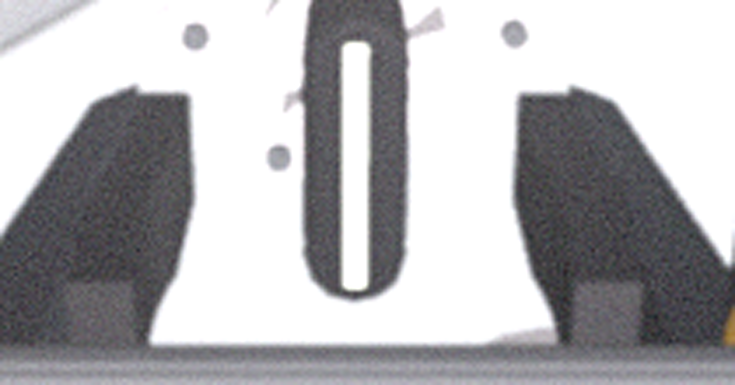

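The pictures contradict the stated tip offset. In the wrist view the fingertips end at row 247, where 14 mm ahead of the TCP would put them at row 226. The side view shows them hovering over the bar, with no contact force. So the tips really sit about 24 mm higher than stated. I'll back off, lower by about 17 mm and come in again.

```bash
python3 -m inch '[[1,[0.5,0,0],0],[1,[1.2,0,0],0],[1,[2,0,0],0],[1,[2.6,0,0],0],[1,[3,0,0],0],[1,[3,0,0.6],0],[1,[3,0,1.2],0],[1,[3,0,1.7],0],[1,[3,0,1.7],0]]' 20
python3 -c "
from h import *
st();p=viewer.camera_params('wrist'); im=viewer.snapshot('wrist'); cv2.imwrite('pics/q_wrist.png',np.clip(cv2.resize(im[200:330,200:450,::-1],None,fx=3,fy=3)*1.0*2.2,0,255).astype(np.uint8))
im=viewer.snapshot('side'); cv2.imwrite('pics/q_side.png',np.clip(cv2.resize(im[130:190,240:330,::-1],None,fx=8,fy=8,interpolation=cv2.INTER_CUBIC)*1.6,0,255).astype(np.uint8))"
```

```text
clock: 15.85
tool_pos: [0.4253, -0.0041, 0.1368]
eef_rot: [-0.126, 0.992, 0.0, -0.001]
contact_force: [0.0, 0.1, 0.2]
opening: 0.005
t 15.85 pos [ 0.4253 -0.0041  0.1368] F [0.  0.1 0.2] M [ 0.08  0.02 -0.02] op 0.005
```

View pics/q_side.png

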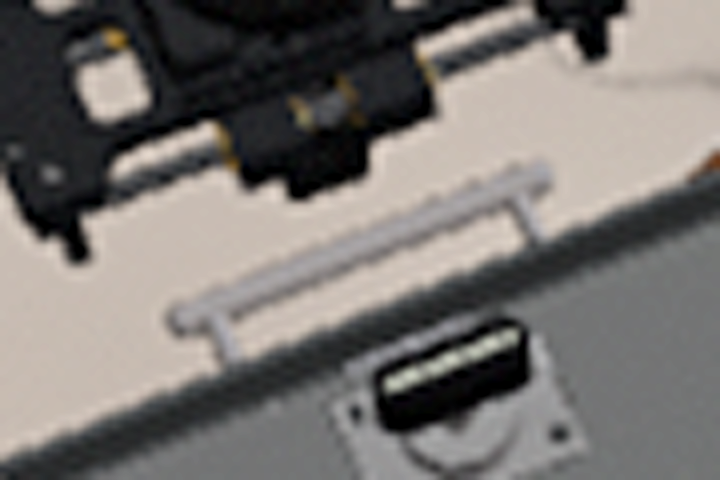

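View pics/q_wrist.png

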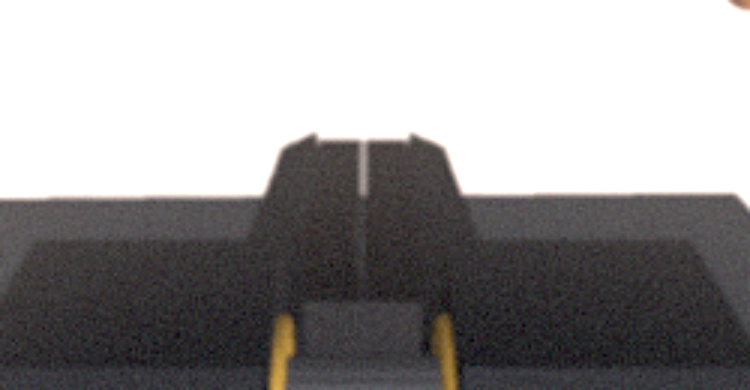

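```bash
python3 -c "
from h import *
s=r.get_state();R=Ro.from_quat(s['eef_rot']).as_matrix();t=s['tool_pos']
for z in (.014,.004,0,-.005,-.01,-.015): print(z,proj('side',[t+R@np.array([-.009,0,z]),t+R@np.array([-.005,0,z])]).round(1).tolist())"
```

```text
0.014 [[282.3, 157.6], [281.7, 156.3]]
0.004 [[282.0, 155.9], [281.4, 154.6]]
0 [[281.9, 155.2], [281.3, 153.9]]
-0.005 [[281.7, 154.3], [281.1, 153.0]]
-0.01 [[281.5, 153.4], [280.9, 152.1]]
-0.015 [[281.3, 152.6], [280.8, 151.3]]
```

```bash
python3 -m inch '[[1,[0,0,0.4],0],[1,[-0.5,0,0.4],0],[1,[-1,0,0.4],0],[1,[-1.4,0,0.4],0],[1,[-1.6,0,0.4],0],[1,[-1.6,0,0.4],0]]' 20
python3 -c "from h import *; st()"
```

```text
clock: 16.55
tool_pos: [0.4415, -0.0001, 0.1338]
eef_rot: [-0.126, 0.992, 0.0, 0.0]
contact_force: [-0.8, 0.1, 0.5]
opening: 0.002
t 16.55 pos [ 4.415e-01 -1.000e-04  1.338e-01] F [-0.8  0.1  0.5] M [ 0.04 -0.02 -0.01] op 0.002
```

```bash
python3 -m inch '[[1,[-0.1,0,0],0],[1,[-0.2,0,0],0],[1,[-0.3,0,0],0],[1,[-0.3,0,0],0]]' 20
python3 -c "from h import *; st()"
```

```text
clock: 16.95
tool_pos: [0.444, 0.0006, 0.1337]
eef_rot: [-0.126, 0.992, 0.0, 0.0]
contact_force: [0.2, -0.2, 0.2]
opening: 0.009
t 16.95 pos [0.444  0.0006 0.1337] F [ 0.2 -0.2  0.2] M [0.04 0.05 0.05] op 0.009
```

```bash
python3 -m inch '[[1,[-0.1,0,0],0],[1,[-0.2,0,0],0],[1,[-0.3,0,0],0],[1,[-0.3,0,0],0]]' 20
python3 -c "from h import *; st()"
```

```text
clock: 17.35
tool_pos: [0.4448, 0.0007, 0.1335]
eef_rot: [-0.125, 0.992, -0.0, -0.002]
contact_force: [-5.0, -0.6, 3.9]
opening: 0.007
t 17.35 pos [0.4448 0.0007 0.1335] F [-5.  -0.6  3.9] M [-0.15  1.06  0.05] op 0.007
```

```bash
python3 -c "
from h import *
im=viewer.snapshot('side'); cv2.imwrite('pics/s_full.png',im[:,:,::-1]); cv2.imwrite('pics/s_side.png',np.clip(cv2.resize(im[130:190,240:330,::-1],None,fx=8,fy=8,interpolation=cv2.INTER_CUBIC)*1.6,0,255).astype(np.uint8))
im=viewer.snapshot('wrist'); cv2.imwrite('pics/s_wrist.png',np.clip(cv2.resize(im[200:330,200:450,::-1],None,fx=3,fy=3)*1.0*2.2,0,255).astype(np.uint8));st()"
```

```text
t 17.45 pos [0.4449 0.0007 0.1335] F [-5.  -0.9  3.7] M [-0.17  1.03  0.05] op 0.01
```

View pics/s_side.png

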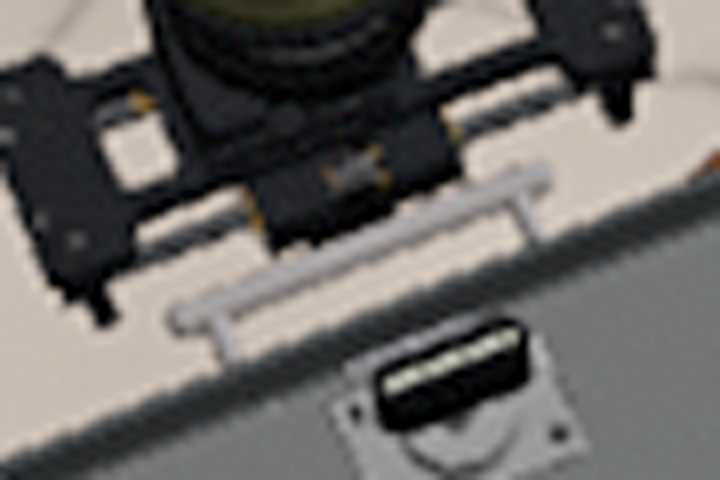

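View pics/s_wrist.png

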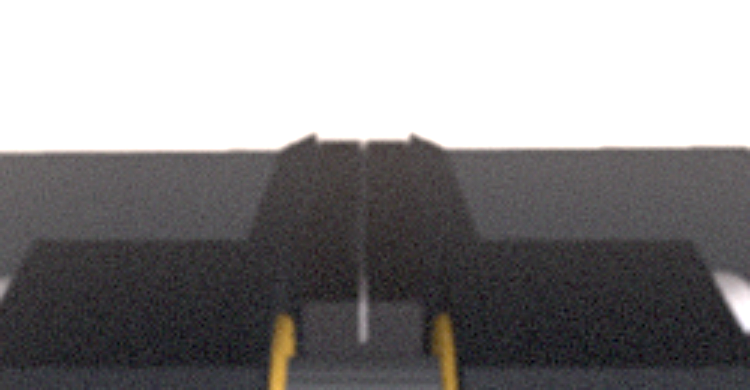

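Now the fingers are in contact and pass behind and below the bar: 5 N so far, and the bin hasn't moved. Press in small steps and rise a little, since the bar rises as the bin closes.

```bash
python3 -m inch '[[1,[-0.05,0,-0.02],0],[1,[-0.1,0,-0.04],0],[1,[-0.1,0,-0.04],0]]' 20
python3 -c "from h import *; st()"
```

```text
clock: 17.75
tool_pos: [0.4449, 0.0008, 0.1337]
eef_rot: [-0.125, 0.992, -0.0, -0.003]
contact_force: [-6.4, -1.2, 2.6]
opening: 0.005
t 17.75 pos [0.4449 0.0008 0.1337] F [-6.4 -1.2  2.6] M [-0.21  1.25  0.04] op 0.005
```

```bash
python3 -m inch '[[1,[-0.1,0,-0.04],0],[1,[-0.2,0,-0.08],0],[1,[-0.2,0,-0.08],0]]' 20
python3 -c "from h import *; st()"
```

```text
clock: 18.05
tool_pos: [0.4464, 0.0011, 0.1344]
eef_rot: [-0.125, 0.992, -0.0, -0.003]
contact_force: [-6.3, -2.7, 3.3]
opening: 0.004
t 18.05 pos [0.4464 0.0011 0.1344] F [-6.3 -2.7  3.3] M [-0.23  1.37  0.1 ] op 0.004
```

```bash
python3 -m inch '[[1,[-0.05,0,-0.02],0],[1,[-0.1,0,-0.04],0],[1,[-0.1,0,-0.04],0]]' 20
python3 -c "
from h import *; st()
im=viewer.snapshot('side'); cv2.imwrite('pics/t_side.png',np.clip(cv2.resize(im[130:190,240:330,::-1],None,fx=8,fy=8,interpolation=cv2.INTER_CUBIC)*1.6,0,255).astype(np.uint8));st()"
```

```text
clock: 18.35
tool_pos: [0.4469, 0.0013, 0.1347]
eef_rot: [-0.125, 0.992, -0.0, -0.004]
contact_force: [-7.4, -2.3, 1.8]
opening: 0.003
t 18.35 pos [0.4469 0.0013 0.1347] F [-7.4 -2.3  1.8] M [-0.17  1.46  0.04] op 0.003
t 18.4 pos [0.4469 0.0013 0.1347] F [-6.9 -2.2  1.6] M [-0.23  1.41  0.01] op 0.003
```

View pics/t_side.png

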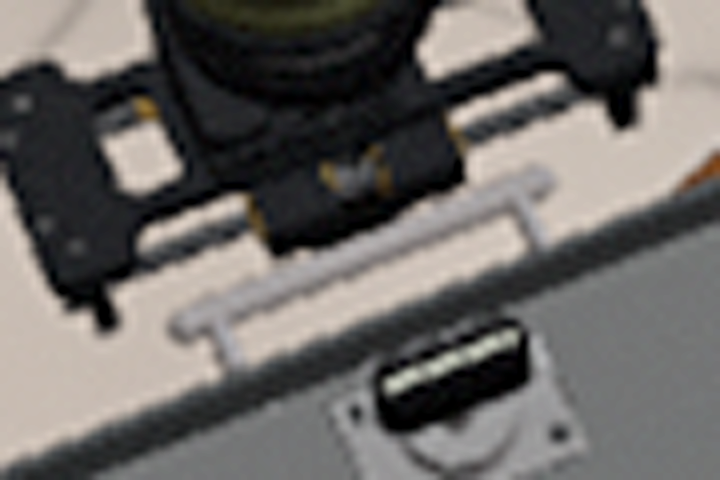

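The bin is moving: the bar's left end went from row 318 to 325 in the crop. Continue.

```bash
python3 -m inch '[[1,[-0.1,0,-0.05],0],[1,[-0.2,0,-0.1],0],[1,[-0.3,0,-0.15],0],[1,[-0.3,0,-0.15],0]]' 20
python3 -c "from h import *; st()"
```

```text
clock: 18.8
tool_pos: [0.4494, 0.0019, 0.136]
eef_rot: [-0.125, 0.992, -0.0, -0.004]
contact_force: [-7.9, -1.5, 0.5]
opening: 0.006
t 18.8 pos [0.4494 0.0019 0.136 ] F [-7.9 -1.5  0.5] M [-0.27  1.51  0.12] op 0.006
```

```bash
python3 -m inch '[[1,[-0.1,0,-0.05],0],[1,[-0.2,0,-0.1],0],[1,[-0.2,0,-0.1],0]]' 20
python3 -c "from h import *; st()"
```

```text
clock: 19.1
tool_pos: [0.451, 0.0024, 0.1369]
eef_rot: [-0.125, 0.992, -0.0, -0.005]
contact_force: [-8.6, -1.4, 0.1]
opening: 0.006
t 19.1 pos [0.451  0.0024 0.1369] F [-8.6 -1.4  0.1] M [-0.26  1.59  0.08] op 0.006
```

```bash
python3 -m inch '[[1,[-0.1,0,-0.04],0],[1,[-0.2,0,-0.08],0],[1,[-0.2,0,-0.08],0]]' 20
python3 -c "from h import *; st()"
```

```text
clock: 19.4
tool_pos: [0.4523, 0.0027, 0.1375]
eef_rot: [-0.125, 0.992, -0.001, -0.005]
contact_force: [-8.4, -1.4, -0.1]
opening: 0.007
t 19.4 pos [0.4523 0.0027 0.1375] F [-8.4 -1.4 -0.1] M [-0.31  1.72  0.09] op 0.007
```

```bash
python3 -m inch '[[1,[-0.1,0,-0.04],0],[1,[-0.2,0,-0.08],0],[1,[-0.2,0,-0.08],0]]' 20
python3 -c "from h import *; st()"
```

```text
clock: 19.7
tool_pos: [0.4546, 0.0033, 0.1385]
eef_rot: [-0.125, 0.992, -0.001, -0.005]
contact_force: [-8.0, -1.6, 4.0]
opening: 0.005
t 19.7 pos [0.4546 0.0033 0.1385] F [-8.  -1.6  4. ] M [-0.19  1.68  0.07] op 0.005
```

```bash
python3 -m inch '[[1,[-0.05,0,-0.04],0],[1,[-0.1,0,-0.08],0],[1,[-0.1,0,-0.08],0]]' 20
python3 -c "
from h import *; st()
im=viewer.snapshot('side'); cv2.imwrite('pics/u_side.png',np.clip(cv2.resize(im[130:190,240:330,::-1],None,fx=8,fy=8,interpolation=cv2.INTER_CUBIC)*1.6,0,255).astype(np.uint8));st()"
```

```text
clock: 20.0
tool_pos: [0.4561, 0.0037, 0.1393]
eef_rot: [-0.125, 0.992, -0.0, -0.004]
contact_force: [-7.6, -1.6, -0.2]
opening: 0.006
t 20.0 pos [0.4561 0.0037 0.1393] F [-7.6 -1.6 -0.2] M [-0.22  1.54  0.11] op 0.006
t 20.05 pos [0.4562 0.0037 0.1393] F [-7.2 -1.5  0.8] M [-0.26  1.55  0.1 ] op 0.005
```

View pics/u_side.png

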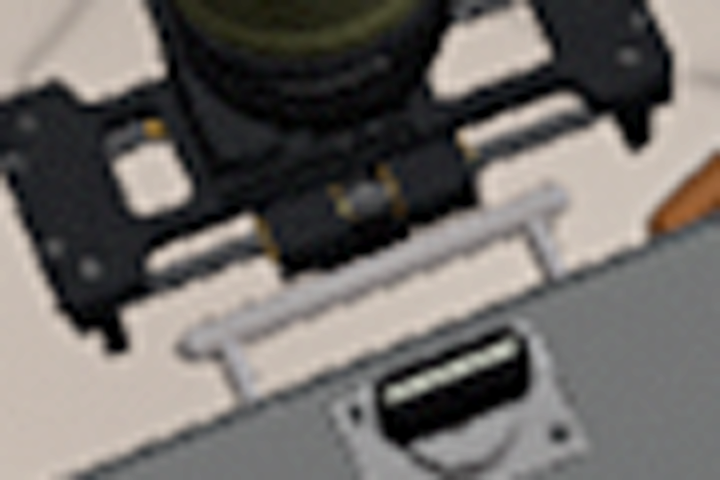

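```bash
python3 -m inch '[[1,[-0.05,0,-0.02],0],[1,[-0.1,0,-0.04],0],[1,[-0.1,0,-0.04],0]]' 20
python3 -c "from h import *; st()"
```

```text
clock: 20.35
tool_pos: [0.4561, 0.0037, 0.1394]
eef_rot: [-0.125, 0.992, -0.001, -0.005]
contact_force: [-7.5, -0.9, -2.8]
opening: 0.003
t 20.35 pos [0.4561 0.0037 0.1394] F [-7.5 -0.9 -2.8] M [-0.22  1.68  0.07] op 0.003
```

```bash
python3 -m inch '[[1,[-0.05,0,-0.02],0],[1,[-0.1,0,-0.04],0],[1,[-0.1,0,-0.04],0]]' 20
python3 -c "from h import *; st()"
```

```text
clock: 20.65
tool_pos: [0.4561, 0.0038, 0.1395]
eef_rot: [-0.125, 0.992, -0.001, -0.006]
contact_force: [-8.6, -1.7, -3.6]
opening: 0.003
t 20.65 pos [0.4561 0.0038 0.1395] F [-8.6 -1.7 -3.6] M [-0.35  1.94  0.07] op 0.003
```

Run:
```python
from h import *
im=viewer.snapshot("side"); cv2.imwrite("pics/v_full.png",im[:,:,::-1]); cv2.imwrite('pics/v_side.png',np.clip(cv2.resize(im[130:190,240:330,::-1],None,fx=8,fy=8,interpolation=cv2.INTER_CUBIC)*1.6,0,255).astype(np.uint8))
st()
a=cv2.imread("pics/s_full.png",0).astype(np.float32); b=cv2.imread("pics/v_full.png",0).astype(np.float32)
for nm,(x0,x1,y0,y1) in {"knobtop":(285,309,168,182),"plate":(281,300,183,196),"brush":(345,375,112,135),"cup":(292,328,200,235)}.items():
    t=cv2.resize(a[y0:y1,x0:x1],None,fx=8,fy=8,interpolation=cv2.INTER_CUBIC); s=cv2.resize(b[y0-4:y1+4,x0-4:x1+4],None,fx=8,fy=8,interpolation=cv2.INTER_CUBIC)
    m=cv2.matchTemplate(s,t,cv2.TM_CCOEFF_NORMED); _,v,_,l=cv2.minMaxLoc(m); print(nm,round(v,3),(l[0]-32)/8,(l[1]-32)/8)
print(proj("side",[[.538,.0257,.2395],[.538,.0257,.233]]))
```

```text
t 20.7 pos [0.4562 0.0037 0.1395] F [-8.9 -1.9 -3.9] M [-0.35  1.9   0.04] op 0.007
knobtop 0.739 0.125 1.375
plate 0.844 0.125 0.375
brush 0.999 0.0 0.0
cup 0.999 0.0 0.0
[[296.30776728 174.84679383]
 [296.4520734  175.98415648]]
```

View pics/v_side.png

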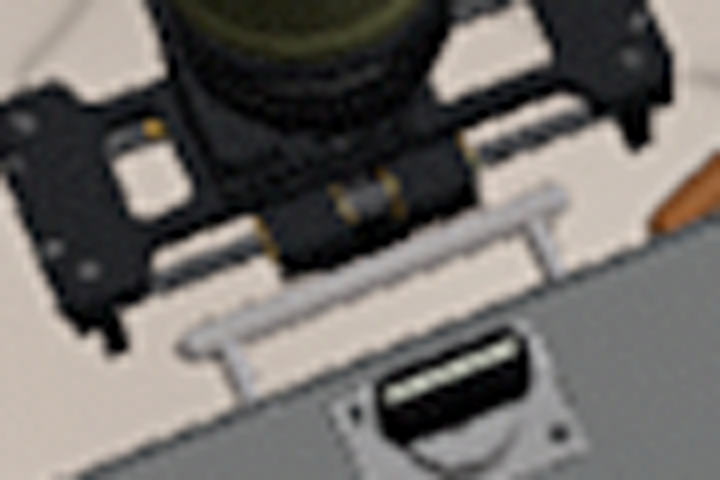

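The knob dropped about 1.3 px (6–8 mm) and the bin came to a firm stop, so the bolt has gone in. Withdraw and check that it holds.

```bash
python3 -m inch '[[1,[0.3,0,0.1],0],[1,[0.6,0,0.15],0],[1,[1,0,0.15],0],[1,[1.6,0,0.1],0],[1,[2.4,0,0],0],[1,[3.2,0,0],0],[1,[4,0,0],0],[1,[4,0,-3],0],[1,[4,0,-7],0],[1,[4,0,-11],0],[1,[4,0,-15],0],[1,[4,0,-16],0],[1,[4,0,-16],0]]' 20
python3 - <<'E'
from h import *
st()
im=viewer.snapshot("side"); cv2.imwrite("pics/w_full.png",im[:,:,::-1]); cv2.imwrite('pics/w_side.png',np.clip(cv2.resize(im[130:190,240:330,::-1],None,fx=8,fy=8,interpolation=cv2.INTER_CUBIC)*1.6,0,255).astype(np.uint8))
im=viewer.snapshot("top"); cv2.imwrite("pics/w_top.png",im[:,:,::-1])
im=viewer.snapshot("wrist"); cv2.imwrite("pics/w_wrist.png",im[:,:,::-1])
b=cv2.imread("pics/w_full.png",0).astype(np.float32)
for f in ("j_side","k"):
  if f=="k": a=cv2.imread("pics/v_full.png",0).astype(np.float32)
  else: a=cv2.imread("pics/j_side.png",0).astype(np.float32)
  for nm,(x0,x1,y0,y1) in {"knobtop":(286,308,168,180),"hl":(257,274,164,181),"hr":(300,314,149,165),"brush":(345,375,112,135),"cup":(292,328,200,235),"bowl":(200,260,250,308),"stand":(380,430,186,226)}.items():
    t=cv2.resize(a[y0:y1,x0:x1],None,fx=8,fy=8,interpolation=cv2.INTER_CUBIC); s=cv2.resize(b[y0-7:y1+7,x0-7:x1+7],None,fx=8,fy=8,interpolation=cv2.INTER_CUBIC)
    m=cv2.matchTemplate(s,t,cv2.TM_CCOEFF_NORMED); _,v,_,l=cv2.minMaxLoc(m); print(f,nm,round(v,3),(l[0]-56)/8,(l[1]-56)/8)
E
```

```text
clock: 22.0
tool_pos: [0.4243, -0.0049, 0.3026]
eef_rot: [-0.125, 0.992, -0.0, 0.002]
contact_force: [0.8, -0.1, 0.3]
opening: 0.003
t 22.0 pos [ 0.4243 -0.0049  0.3026] F [ 0.8 -0.1  0.3] M [ 0.02  0.05 -0.04] op 0.003
j_side knobtop 0.776 0.25 1.375
j_side hl 0.889 1.5 3.25
j_side hr 0.903 1.75 3.125
j_side brush 0.999 0.0 0.0
j_side cup 0.999 0.0 0.0
j_side bowl 0.999 0.0 0.0
j_side stand 0.999 0.0 0.0
k knobtop 0.964 0.0 -0.125
k hl 0.424 -0.25 -0.625
k hr 0.727 -0.25 -0.5
k brush 0.999 0.0 0.0
k cup 0.999 0.0 0.0
k bowl 0.999 0.0 0.0
k stand 0.999 0.0 0.0
```

View pics/w_side.png

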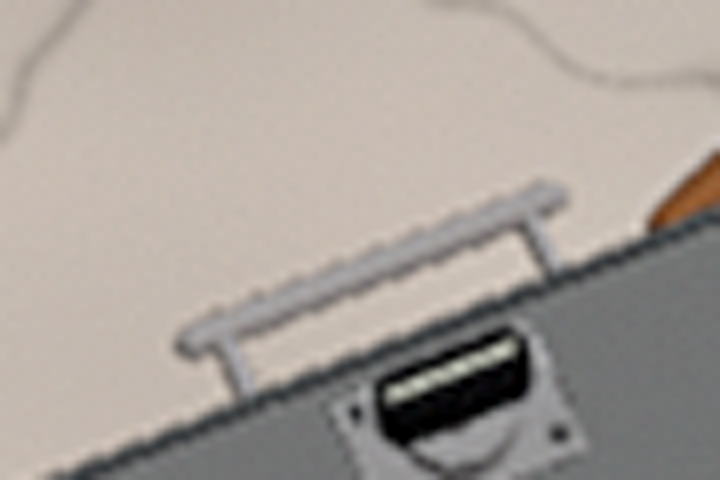

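View pics/w_wrist.png

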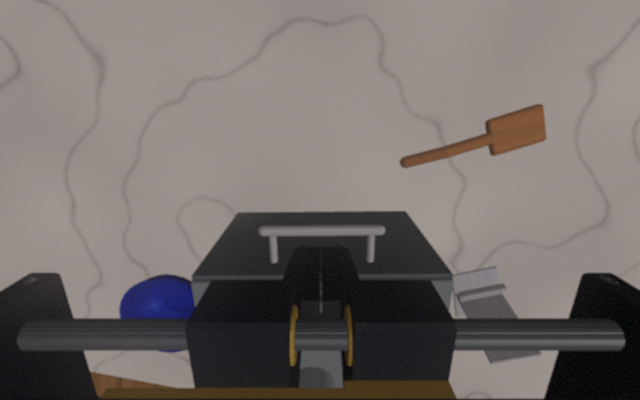

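View pics/w_top.png

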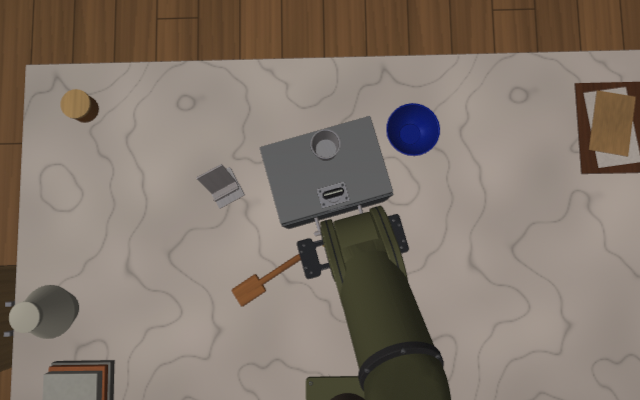

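Run:
```python
from h import *
from scipy.optimize import least_squares
p=viewer.camera_params("side")
def cen(f):
    g=cv2.imread(f,0).astype(float)[164:184,284:312]; 
    w=np.clip(g-135,0,None)
    n,l,s,c=cv2.connectedComponentsWithStats((g>125).astype(np.uint8)); print(s[1:].tolist())
    return g
for f in ("pics/j_side.png","pics/w_full.png"):
    g=cen(f); print(np.round(g[:,6:24].max(0)))
# edge-based handle position: bar bottom rows
def tilt(x): 
    v=[.5958,.041,.2555]; return x
def handle(th,hx=-.127,hz=.160,y=0):
    dx,dz=hx+.075,hz-.018; c,s=np.cos(th),np.sin(th)
    ox=-.075+dx*c-dz*s; oz=.018+dz*c+dx*s
    C,S=np.cos(.2555),np.sin(.2555); return np.array([.5958+C*ox-S*y,.041+S*ox+C*y,oz])
for th in (0,.004,.008,.015,.03,.07,.08,.09): print(th,proj("side",[handle(th,y=-.06),handle(th,y=.06)],p).round(2).tolist())
```

```text
[[6, 1, 1, 1, 1], [9, 0, 1, 1, 1]]
[126. 122. 124. 126. 116. 109. 113.  96.  94. 106. 108. 113. 100.  98.
  98.  94.  97. 108.]
[[18, 1, 1, 1, 1], [20, 0, 1, 1, 1], [13, 3, 1, 1, 1], [15, 2, 1, 1, 1], [8, 5, 1, 1, 1], [6, 6, 1, 1, 1]]
[126. 124. 126. 124. 125. 123. 125. 126. 124. 127. 124. 125. 129. 124.
 127. 117. 111. 108.]
0 [[264.86, 173.52], [309.64, 155.63]]
0.004 [[264.78, 173.36], [309.55, 155.47]]
0.008 [[264.71, 173.2], [309.46, 155.32]]
0.015 [[264.58, 172.92], [309.31, 155.06]]
0.03 [[264.32, 172.33], [308.98, 154.51]]
0.07 [[263.62, 170.82], [308.11, 153.09]]
0.08 [[263.45, 170.45], [307.9, 152.75]]
0.09 [[263.29, 170.09], [307.69, 152.41]]
```

```bash
python3 -c "
from h import *
print(delta([.538,.0256,.3073]))"
```

```text
(array([-11.94,   0.08,  -0.76]), np.float64(104.43), array([-2.1e-03, -3.0e-04, -1.0e+00]))
```

```bash
python3 -m inch '[[1,[0,0,-0.5],5],[1,[-0.5,0,-0.5],13],[1,[-1.5,0,-0.5],21],[1,[-3,0,-0.5],29],[1,[-4.5,0,-0.5],37],[1,[-6,0,-0.5],45],[1,[-7.5,0,-0.5],53],[1,[-9,0,-0.5],61],[1,[-10.5,0,-0.5],69],[1,[-11.5,0,-0.5],77],[1,[-11.9,0,-0.5],85],[1,[-11.9,0,-0.5],90],[0.6,[-11.9,0,-0.5],90],[0.6,[-11.9,0,-0.5],90]]' 20
python3 - <<'E'
from h import *
st(); p=viewer.camera_params("wrist"); im=viewer.snapshot("wrist"); cv2.imwrite("pics/x_wrist.png",im[:,:,::-1])
a=cv2.imread("pics/i_wrist.png"); b=im[:,:,::-1]
c=np.hstack([cv2.resize(z[100:290,220:370],None,fx=2.6,fy=3,interpolation=cv2.INTER_CUBIC) for z in (a,b)])
cv2.imwrite("pics/x_cmp.png",np.clip(c*1.6,0,255).astype(np.uint8)); print(c.shape)
u=np.array([-.2527,.9675,0])
for lift in (0,.002,.004,.0075): print(lift,[proj("wrist",np.array([.538,.0257,.233+lift])+k*u,p)[0].round(1).tolist() for k in (-.021,.021)])
E
```

```text
clock: 23.55
tool_pos: [0.5381, 0.025, 0.3048]
eef_rot: [0.612, 0.791, -0.001, -0.001]
contact_force: [-0.4, -0.1, 0.1]
opening: 0.164
t 23.55 pos [0.5381 0.025  0.3048] F [-0.4 -0.1  0.1] M [-0.05  0.08  0.04] op 0.164
(570, 780, 3)
0 [[319.1, 232.6], [319.0, 181.4]]
0.002 [[319.1, 233.6], [318.9, 182.1]]
0.004 [[319.1, 234.7], [318.9, 182.8]]
0.0075 [[319.1, 236.6], [318.9, 184.1]]
```

View pics/x_cmp.png

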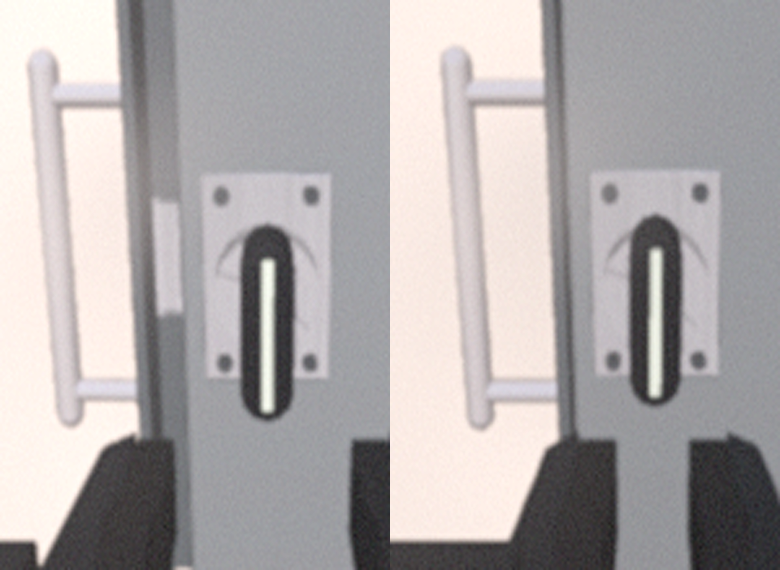

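Run:
```python
from h import *
p=viewer.camera_params("wrist")
def own(ox,oy,oz):
    C,S=np.cos(.2555),np.sin(.2555); return np.array([.5958+C*ox-S*oy,.041+S*ox+C*oy,oz])
def handle(th,y,hx=-.127,hz=.160):
    dx,dz=hx+.075,hz-.018; c,s=np.cos(th),np.sin(th)
    return own(-.075+dx*c-dz*s,y,.018+dz*c+dx*s)
for th in (0,.005,.01,.015,.02,.03): print(th,[proj("wrist",handle(th,y),p)[0].round(1).tolist() for y in (.055,0,-.055)])
print("front top edge",[proj("wrist",own(-.09,y,.19),p)[0].round(1).tolist() for y in (.05,0,-.05)])
b=cv2.imread("pics/x_wrist.png")
c=cv2.resize(b[100:250,225:330],None,fx=7,fy=4,interpolation=cv2.INTER_CUBIC); cv2.imwrite("pics/y.png",np.clip(c*1.8,0,255).astype(np.uint8))
g=cv2.GaussianBlur(b[:,:,1],(0,0),.8)
for row in (140,160,180,200): print(row,g[row,230:305].tolist())
```

```text
0 [[247.4, 125.6], [251.7, 182.3], [255.5, 232.9]]
0.005 [[246.7, 125.6], [251.0, 182.2], [254.9, 232.8]]
0.01 [[246.0, 125.6], [250.4, 182.2], [254.3, 232.7]]
0.015 [[245.4, 125.6], [249.7, 182.1], [253.6, 232.6]]
0.02 [[244.7, 125.5], [249.1, 182.0], [253.0, 232.5]]
0.03 [[243.3, 125.5], [247.8, 181.9], [251.8, 232.2]]
front top edge [[283.5, 134.9], [285.7, 191.0], [287.7, 241.2]]
140 [150, 150, 150, 150, 150, 150, 150, 150, 150, 147, 139, 128, 123, 126, 130, 131, 129, 126, 123, 118, 112, 110, 119, 135, 146, 149, 149, 149, 149, 149, 149, 149, 148, 148, 147, 147, 148, 148, 147, 147, 147, 147, 147, 147, 147, 147, 147, 145, 137, 122, 104, 93, 91, 89, 85, 81, 83, 90, 98, 104, 106, 105, 105, 105, 104, 104, 104, 104, 104, 104, 103, 104, 103, 103, 103]
160 [149, 148, 147, 147, 147, 147, 148, 148, 147, 147, 147, 143, 134, 127, 126, 129, 131, 131, 130, 128, 125, 120, 116, 117, 125, 137, 143, 146, 145, 145, 145, 145, 145, 144, 145, 144, 144, 144, 144, 144, 144, 144, 143, 143, 143, 143, 143, 144, 142, 135, 122, 105, 96, 94, 92, 88, 85, 87, 94, 100, 104, 106, 106, 106, 105, 104, 107, 113, 118, 119, 118, 117, 115, 111, 109]
180 [147, 147, 147, 146, 146, 147, 146, 146, 146, 146, 146, 146, 144, 140, 132, 127, 127, 130, 132, 131, 129, 126, 122, 118, 115, 121, 133, 141, 144, 144, 144, 143, 143, 143, 144, 144, 144, 143, 143, 143, 143, 143, 143, 143, 143, 143, 143, 143, 143, 141, 133, 117, 100, 90, 87, 85, 79, 75, 79, 88, 97, 101, 102, 102, 102, 102, 103, 108, 114, 117, 118, 118, 118, 117, 116]
200 [147, 146, 146, 146, 146, 147, 146, 146, 146, 146, 146, 146, 146, 146, 144, 138, 129, 124, 125, 128, 130, 129, 126, 122, 116, 111, 111, 122, 136, 143, 145, 145, 144, 144, 145, 145, 145, 145, 144, 145, 145, 145, 145, 144, 144, 144, 144, 144, 144, 144, 142, 134, 114, 92, 81, 78, 75, 69, 65, 71, 84, 94, 98, 98, 98, 98, 97, 100, 107, 114, 118, 119, 120, 120, 121]
```

View pics/y.png

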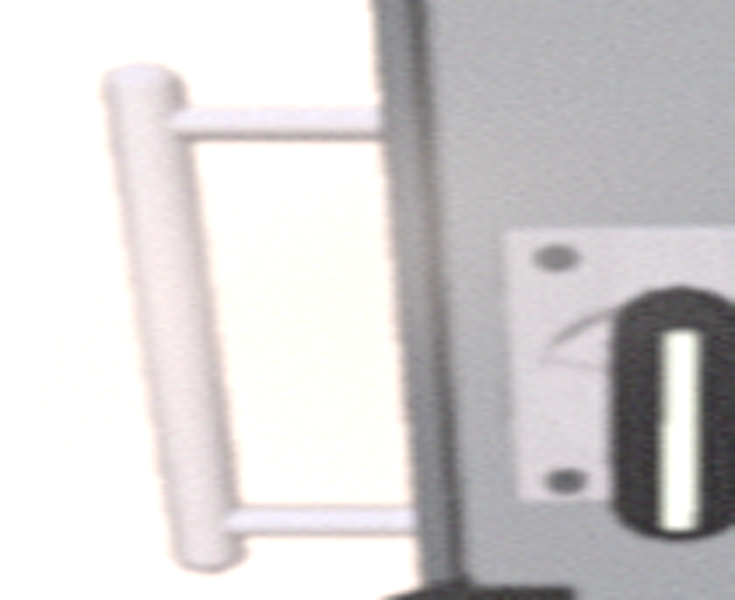

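Run:
```python
import cv2,numpy as np
V=cv2.imread("pics/v_full.png",1).astype(float).mean(2);W=cv2.imread("pics/w_full.png",1).astype(float).mean(2);J=cv2.imread("pics/j_side.png",1).astype(float).mean(2)
for c in (266,268,270,300,302,304):
    for n,I in (("j",J),("v",V),("w",W)):
        print(c,n,np.round(I[148:182,c]).astype(int).tolist() if c<290 else np.round(I[146:172,c]).astype(int).tolist())
```

```text
266 j [118, 118, 118, 117, 118, 117, 117, 117, 118, 118, 118, 118, 117, 117, 117, 117, 119, 110, 98, 99, 100, 96, 85, 74, 86, 99, 100, 116, 106, 62, 39, 26, 27, 27]
266 v [15, 11, 8, 9, 14, 21, 24, 23, 15, 0, 46, 109, 114, 73, 46, 29, 79, 116, 122, 119, 120, 101, 92, 105, 100, 83, 62, 102, 125, 121, 119, 119, 120, 113]
266 w [117, 118, 118, 118, 118, 117, 117, 118, 117, 118, 117, 117, 117, 117, 116, 116, 117, 116, 117, 118, 105, 93, 100, 101, 89, 67, 92, 117, 121, 118, 118, 120, 111, 79]
268 j [118, 118, 117, 118, 118, 118, 118, 117, 118, 118, 118, 117, 118, 117, 117, 118, 120, 109, 99, 102, 90, 91, 104, 109, 107, 99, 92, 71, 53, 41, 26, 27, 26, 41]
268 v [25, 22, 11, 3, 16, 19, 9, 12, 5, 30, 108, 126, 88, 42, 38, 66, 110, 122, 120, 119, 113, 101, 100, 101, 100, 100, 91, 83, 71, 79, 99, 116, 116, 78]
268 w [118, 118, 118, 117, 117, 118, 117, 117, 117, 118, 118, 117, 117, 117, 118, 116, 116, 118, 117, 120, 106, 99, 104, 97, 98, 100, 87, 79, 70, 77, 98, 110, 90, 53]
270 j [118, 119, 118, 118, 118, 119, 118, 118, 117, 117, 118, 117, 118, 117, 118, 120, 105, 98, 103, 94, 78, 86, 109, 120
[... 794 characters left out ...]
6, 77, 90, 117, 123, 122, 125, 106, 66, 41, 27, 25, 25, 38, 47, 36, 9, 49]
302 v [107, 60, 42, 19, 79, 119, 124, 123, 126, 112, 102, 105, 92, 78, 109, 127, 123, 123, 122, 125, 121, 93, 49, 64, 64, 22]
302 w [119, 119, 118, 119, 119, 119, 119, 121, 108, 98, 104, 95, 77, 91, 118, 122, 120, 120, 122, 128, 107, 63, 34, 61, 64, 21]
304 j [119, 118, 119, 122, 102, 91, 102, 98, 92, 80, 70, 84, 101, 120, 121, 85, 45, 30, 27, 26, 31, 46, 71, 64, 25, 72]
304 v [78, 52, 41, 85, 118, 125, 122, 124, 108, 98, 105, 97, 75, 87, 120, 126, 123, 122, 124, 128, 106, 59, 61, 75, 85, 58]
304 w [118, 119, 118, 118, 119, 120, 121, 115, 104, 101, 98, 83, 66, 107, 127, 123, 121, 122, 127, 101, 53, 31, 56, 77, 85, 55]
```

Run:
```python
import cv2,numpy as np
for f,(x0,x1,y0,y1) in {"c_wrist":(275,370,150,260),"i_wrist":(290,355,150,250),"x_wrist":(290,360,150,250)}.items():
    g=cv2.cvtColor(cv2.imread(f"pics/{f}.png"),cv2.COLOR_BGR2GRAY)[y0:y1,x0:x1]
    c=np.clip(cv2.resize(g,None,fx=5,fy=5,interpolation=cv2.INTER_CUBIC)*1.8,0,255).astype(np.uint8); cv2.imwrite(f"pics/z_{f}.png",c)
    w=(g>130).astype(np.uint8); n,l,s,ce=cv2.connectedComponentsWithStats(w)
    i=1+np.argmax(s[1:,4]); ys,xs=np.nonzero(l==i); wt=np.clip(g[ys,xs].astype(float)-100,0,None)
    print(f,"line",s[i].tolist(),(np.average(xs,weights=wt)+x0).round(2),(np.average(ys,weights=wt)+y0).round(2))
    # blackhat for holes
    bh=cv2.morphologyEx(cv2.GaussianBlur(g,(0,0),.7),cv2.MORPH_BLACKHAT,cv2.getStructuringElement(cv2.MORPH_ELLIPSE,(9,9)))
    n,l,s,ce=cv2.connectedComponentsWithStats((bh>14).astype(np.uint8))
    for k in range(1,n):
        if s[k,4]>=6:
            ys,xs=np.nonzero(l==k); wt=bh[ys,xs].astype(float); print("  ",s[k].tolist(),(np.average(xs,weights=wt)+x0).round(2),(np.average(ys,weights=wt)+y0).round(2))
```

```text
c_wrist line [8, 0, 37, 20, 194] 298.99 157.71
   [21, 0, 4, 2, 6] 297.5 150.28
   [3, 2, 12, 8, 52] 283.51 155.31
   [60, 14, 7, 8, 41] 338.2 167.48
   [27, 31, 9, 12, 36] 305.83 185.74
   [58, 33, 4, 4, 6] 334.51 184.16
   [35, 38, 22, 59, 824] 321.23 217.46
   [58, 40, 8, 6, 37] 336.74 192.82
   [77, 43, 7, 8, 43] 355.05 196.41
   [9, 44, 6, 7, 38] 286.52 197.02
   [30, 58, 4, 5, 14] 306.63 209.91
   [27, 71, 6, 7, 37] 304.42 224.18
   [92, 96, 3, 14, 41] 368.24 253.29
i_wrist line [31, 37, 4, 50, 163] 322.24 210.07
   [12, 12, 6, 7, 36] 304.62 164.96
   [46, 12, 7, 7, 41] 339.22 164.73
   [15, 30, 6, 6, 16] 307.64 182.28
   [46, 31, 4, 5, 6] 337.52 183.01
   [22, 32, 22, 59, 792] 322.22 211.58
   [0, 56, 2, 44, 79] 290.41 230.32
   [46, 67, 7, 7, 36] 338.71 220.44
   [13, 68, 7, 7, 37] 306.03 220.61
x_wrist line [30, 34, 4, 48, 164] 321.7 208.43
   [11, 11, 7, 7, 35] 304.16 164.05
   [46, 11, 7, 7, 38] 338.81 163.79
   [22, 26, 21, 60, 800] 321.93 207.24
   [15, 29, 5, 6, 11] 306.89 181.5
   [0, 65, 17, 35, 114] 295.82 242.14
   [13, 67, 6, 7, 36] 305.42 219.85
   [45, 67, 7, 7, 35] 338.13 219.71
   [45, 96, 25, 4, 88] 345.43 247.92
```

Run:
```python
from h import *
def ends(f,cols):
    g=cv2.cvtColor(cv2.imread(f"pics/{f}.png"),cv2.COLOR_BGR2GRAY).astype(float)
    pr=g[165:255,cols[0]:cols[1]].max(1); 
    mid=pr[35:60].mean(); dk=np.r_[pr[20:60]].min()
    th=90; idx=np.arange(len(pr))
    # walk out from the middle
    m=45
    a=m
    while pr[a]>th: a-=1
    b=m
    while pr[b]>th: b+=1
    A=a+(th-pr[a])/(pr[a+1]-pr[a]); B=b-1+(pr[b-1]-th)/(pr[b-1]-pr[b]); print(f,pr.round().astype(int).tolist()); return A+165,B+165
C=ends("c_wrist",(319,324)); I=ends("i_wrist",(320,325)); X=ends("x_wrist",(319,325)); print(C,I,X)
hc={"c":[(338.2,167.48),(355.05,196.41),(286.52,197.02),(304.42,224.18)],"i":[(304.62,164.96),(339.22,164.73),(338.71,220.44),(306.03,220.61)],"x":[(304.16,164.05),(338.81,163.79),(305.42,219.85),(338.13,219.71)]}
# camera model: cam in tool frame
camT=np.array([.0820709,0,-.15495]); 
p=viewer.camera_params("wrist");T=np.array(p["world_to_cam"]);s=r.get_state();R=Ro.from_quat(s["eef_rot"]).as_matrix()
Rt=T[:3,:3]@R # tool->cam
K=np.array(p["intrinsics"])
def pr(tp):
    c=(np.atleast_2d(tp)-camT)@Rt.T; q=np.c_[c[:,0],-c[:,1],-c[:,2]]@K.T; return q[:,:2]/q[:,2:]
from scipy.optimize import least_squares
# unknown per image: tool pos offset dx,dy of axis, lift; global: hole pattern (a,b), plate z, line half length; c lift fixed .0095
zt={"c":.2997,"i":.3071,"x":.3047}; yaw={"c":1.05,"i":0,"x":0}
def model(v,k):
    j="cix".index(k); a,b,e,zp,L=v[:5]; ox,oy,lift=v[5+3*j:8+3*j]
    if k=="c": lift=.0095
    # own x axis -> tool y for locked; tool x= +own y
    th=yaw[k]+v[14+j]
    H=np.array([[a+e,b],[a+e,-b],[-a+e,-b],[-a+e,b]])
    def own2tool(P,ang): # own (x,y) rotated so that tool y is at +ang from own x (ccw)
        c,s_=np.cos(ang),np.sin(ang); # components along tool y (dir ang) and tool x (dir ang+90)
        return np.c_[-P[:,0]*s_+P[:,1]*c, P[:,0]*c+P[:,1]*s_]
    h=own2tool(H,th); h3=np.c_[h[:,0]+ox,h[:,1]+oy,np.full(4,zt[k]-zp)]
    l=np.array([[L+ox,oy,zt[k]-.233-lift],[-L+ox,oy,zt[k]-.233-lift]])
    return pr(h3),pr(l)
E_={"c":C,"i":I,"x":X}
def res(v):
    o=[]
    for k in "cix":
        h,l=model(v,k); m=np.array(hc[k])
        from scipy.spatial.distance import cdist
        D=cdist(h,m); 
        for q in range(4): o+=list(h[q]-m[D[q].argmin()])
        o+=[l[0,1]-E_[k][0],l[1,1]-E_[k][1]]
    o+=[(v[3]-.192)/.002,(v[2])/.002]; o+=[1e2*x for x in v[14:17]]
    return o
v0=np.r_[.0145,.0235,0,.192,.021,0,0,.0095,0,0,.0075,0,0,0,0,0,0]
# swap a/b guess
best=None
for ab in ((.0145,.0235),(.0235,.0145),(.018,.018)):
    v0[:2]=ab; q=least_squares(res,v0,x_scale=np.r_[[.001]*14,[.01]*3])
    if best is None or q.cost<best.cost: best=q
print(best.cost,best.x.round(4).tolist()); print("lift i,x:",best.x[10].round(4),best.x[13].round(4)); print(np.round(best.fun,2).tolist())
```

```text
c_wrist [108, 107, 110, 118, 125, 129, 127, 129, 127, 128, 128, 127, 114, 89, 56, 43, 45, 44, 46, 43, 45, 47, 45, 47, 45, 68, 115, 149, 158, 158, 157, 157, 157, 157, 157, 157, 158, 157, 158, 157, 157, 158, 157, 156, 158, 156, 158, 157, 159, 157, 156, 157, 156, 157, 155, 157, 157, 157, 156, 156, 157, 157, 156, 156, 157, 156, 157, 157, 157, 157, 156, 156, 157, 157, 158, 158, 152, 124, 77, 42, 66, 92, 103, 103, 102, 104, 102, 103, 102, 102]
i_wrist [126, 126, 126, 126, 127, 127, 126, 126, 124, 111, 81, 50, 43, 43, 44, 43, 48, 46, 47, 45, 57, 101, 140, 156, 155, 156, 154, 156, 155, 155, 155, 154, 155, 154, 153, 153, 154, 154, 155, 154, 154, 154, 153, 154, 155, 153, 153, 154, 154, 153, 155, 153, 156, 155, 154, 154, 152, 154, 154, 153, 154, 153, 156, 154, 153, 152, 154, 154, 154, 154, 155, 141, 98, 46, 59, 86, 98, 102, 102, 101, 102, 101, 101, 102, 101, 100, 101, 102, 102, 102]
x_wrist [121, 121, 123, 122, 124, 120, 110, 78, 51, 47, 47, 48, 47, 46, 46, 48, 49, 81, 118, 144, 150, 147, 147, 148, 149, 149, 149, 150, 148, 149, 148, 148, 150, 149, 148, 149, 149, 147, 149, 149, 149, 150, 151, 150, 149, 150, 150, 149, 149, 150, 150, 150, 150, 149, 149, 150, 149, 149, 150, 149, 150, 149, 149, 147, 149, 149, 135, 92, 46, 57, 78, 96, 98, 97, 100, 98, 97, 97, 97, 98, 96, 97, 99, 97, 97, 99, 99, 97, 98, 97]
(np.float64(190.46808510638297), np.float64(242.72340425531917)) (np.float64(185.75), np.float64(237.15384615384616)) (np.float64(182.24324324324323), np.float64(232.04347826086956))
0.5871569860137942 [0.0151, 0.0262, 0.0005, 0.1923, 0.0206, -0.0028, 0.0, 2.9371, -0.0025, 0.001, 0.0069, -0.0011, 0.0006, -0.0013, -0.0033, -0.0024, -0.0017]
lift i,x: 0.0069 -0.0013
[0.04, 0.2, -0.27, -0.07, -0.04, -0.28, 0.26, 0.04, -0.12, 0.24, 0.11, 0.15, -0.29, -0.15, -0.09, -0.22, 0.24, 0.02, 0.34, -0.23, 0.19, 0.04, -0.07, 0.12, -0.15, 0.06, 0.02, -0.14, -0.13, 0.09, 0.15, 0.23, -0.33, -0.24, -0.17]
```

The fit puts the bolt lift at about 0 (−1.3 ± 1 mm), against 6.9 mm before pressing. The bin is held by the bolt, the other items haven't moved, and the gripper is clear of everything. Handing in.

```bash
python3 -c "
from h import *
st(); print(r.finish_job())"
```

```text
t 23.6 pos [0.5382 0.0249 0.3051] F [-0.1  0.1  0.3] M [-0.07 -0.01  0.04] op 0.207
the job is handed in; nothing more can be done
None
```

I locked the bin and handed the job in at 23.6 s; no verdict is reported.

**What I did:**
- **Knob:** I gripped the T-bar, lifted it about 4 mm against some 13 N and turned it 60° clockwise. I lowered it until the bolt met the rim, then let go.
- **Bin:** I pressed the handle in small steps until it stopped. The highest reading between steps was about 10 N. I then withdrew.

**Last checks:**
- **Knob angle:** the bar is parallel to the housing front, in the lock notch.
- **Bolt:** image fits put its lift at about 0 (−1.3 ± 1 mm). It was 6.9 mm before pressing.
- **Bin:** it stayed shut after I let go.
- **Cup, bowl, stand and brush:** they show zero pixel shift against the picture taken before pressing.
- **Gripper:** it is clear of everything, with about 0 N on it.

**What did not agree:**
- **Fingertip position:** the tips sit about 24 mm further back than the stated offset. My first approach passed over the handle without touching it, so I backed off and came in lower.
- **Bin springback:** after release the bin came back about 0.015 rad from where I had pressed it. I estimate it rests at about 0.011 rad, give or take 0.005. The limit is 0.015, so this is the least certain check.
- **Pressing force:** it stayed at 8–10 N, below the 12–17 N stated for the home position.

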